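# Count the diner and hold the turner ready over the pan

### The job

A diner has stepped up to the serving line: press the head-count treadle down to its stop with the gripper and let it spring back, then take the slotted turner by its handle, draw it out of its sloping holder and turn it level, slotted face up. Finish while still holding it in the gripper, still and level, with its blade over the food pan and about 12 cm above the pan's rim; do not put it down, and leave the spoon, cups, shaker and bowl where they are.

Things in the scene. Friction and masses are not known exactly. Their poses are not given: they have to be found in the camera images.
- treadle (a joint): Spring treadle of the head-count counter: 0 = up, at rest; 0.24 rad = fully down on its stop. Hinged across the counter beside its grey housing; the free end, 112 mm from the hinge on the robot's side, goes down. Push at the pad grows from 5 N to about 12 N at the stop (20 mm down); it springs back by itself.
- treadle_pad (a point): Top centre of the black rubber pad (60 x 52 mm) on the steel treadle plate (62 mm wide), about 54 mm above the table at rest, 34 mm when down; 85 mm from the hinge; moves with the treadle. x is level at rest, towards the hinge; the plate slopes 0.30 rad up towards the robot. The counter housing, 50 mm high, begins 90 mm beyond the pad along x.
- turner_grip (a point): Centre of the slotted turner's black handle, a bar 106 mm long (x), 22 wide (y), 18 thick (z). Turner: broad slotted steel blade, 266 mm long, about 0.2 kg. x points to the blade's front edge, z out of its upper face. It starts sloping 50 degrees, x down and away from the robot, y level, handle centre 193 mm above the table: grip its 22 mm width from above.
- turner_blade (a point): Centre of the turner's blade, 110 x 80 x 3 mm; 158 mm from the handle's centre along x and 10 mm lower along z; same axes as the handle.
- turner_holder_foot (a point): Foot corner of the turner's steel holder, 22 mm above the table, where the blade's front edge rests; z up, x level, away from the robot. From it a plate rises at 50 degrees towards -x, 150 mm long, with 18 mm side walls and a strap across the blade 46 to 74 mm up the slope: draw the turner about 90 mm along its own axis to clear it. A like holder has the spoon.
- pan_mouth (a point): Middle of the open mouth of the steel food pan, level with its rim 67 mm above the table; z up, x along the pan's length. The pan is 285 mm (x) by 184 mm (y) over the rim and is fixed, with brown patties on its floor.
- spoon_grip (a point): Centre of the handle of the narrow serving spoon standing in the other, like holder (same slope and handle, whose top end is 240 mm above the table; spoon head 49 mm wide). Bystander: not to be moved.
- cups_mid (a point): Stack of white cups, upside down, 90 mm across, 160 mm high; point half-way up. Bystander.
- shaker_mid (a point): Aluminium shaker, 52 mm across, 97 mm high; point half-way up. Bystander.
- bowl_mid (a point): White bowl, 130 mm across, 50 mm high; point half-way up. Bystander.
There are look-alikes about, which are no part of the job. Leave any blue look-alike of the part that bears turner_holder_foot alone.

How it is judged:
By the outcome, as a careful person would: the job done as asked, in the order asked, and still so for the second after the job is handed in, while the arm keeps its last pose, push and grip.
It also fails if it takes over 59 s, if anything falls off the work surface, if the arm or the gripper's body presses on something with over 40 N, if the wrist force passes 120 N, or if a joint passes its speed limit or range.

### The arm

A 6-joint arm with a two-finger parallel gripper is mounted at the origin on the work surface. World frame = base frame: x ahead of the robot, y to its left, z up, the work surface at z = 0. Lengths are in m, angles in degrees, forces in N, time in s.
With the tool pointing down it reaches from about 0.325 to 0.75 m from the base axis. Payload 7.6 kg.
Tool frame: the origin (TCP) lies at the very end of the fingers, on their centre line; the grasp point (between the pads) lies 19 mm behind it (ctrl.grip_point_offset is the distance from the TCP to the grasp point, in m); x points along the fingers, y is the direction in which the jaws open and shut, and the axes are right-handed (so a half turn about x gives the same grasp; the last joint's range is limited). The gripper opens to 85 mm and grips with 20 to 120 N. Pads are 22 mm wide; open, the fingers measure 114 mm over their backs; the gripper's body (76 mm by 85 mm) begins 54 mm behind the grasp point. The pads swing forward as they close: fully open they stand 13 mm farther back than shut.
Start: joints at [61.06, 2.991, 80.254, -0, 96.75, -4.028], TCP at [0.221, 0.476, 0.201] pointing down, gripper open.
Joint ranges: [-166.34, 166.34], [-52.06, 124.39], [6.96, 135.62], [-60.46, 240.46], [14.63, 156.25], [-167.68, 167.68]. Speed limits (degrees/s): [147.25, 147.25, 172.46, 180, 180, 180].

### API

Orientations are given as [roll, pitch, yaw] about the fixed x, y, z axes, in that order (R = Rz(yaw) Ry(pitch) Rx(roll)).
In Python, from station import ctrl gives the robot as it stands.
- The arm moves only by the tool play_rows, never from a script. Its argument "moves" is a list of rows, each a list of 3 entries, a list of its own where there are three numbers: the closure, from 0 (fully open) to 1 (shut), then the shift along the world's x, y, z in units of 7.5 cm (1.0 is 7.5 cm), then the turn about the world's z in units of 45 degrees (1.0 is 45 degrees). In form: [[claw, [tx, ty, tz], spin], ...]. A call has 1 to 8 rows; each row shifts and turns the pose as measured when the row begins; what a row does not reach is not made up. A row lasts 1/10 s, in which the tool goes at most 50 mm and 8.59 degrees, less where a joint would pass 70% of its speed; a pose out of reach is approached as far as the arm can. A call with a number of a shift or a turn outside -1 to 1 is refused whole. A call with a gripper value outside its range is refused whole. The fingers move at their own pace and stop on an object; "force" is the grip in N (left out, the last holds). Time passes only in rows, so rows that do not move let the fingers close. It gives the time, the measured TCP pose, the force and the opening at its end, in the units of the state.
- ctrl.get_obs(): the state, without advancing time (a new reading comes with each control period).
- ctrl.capture(name): name is "side" or "top" or "wrist"; returns the picture (400x640x3 uint8, red, green, blue); there is no depth.
- ctrl.get_calibration(name): a dict with "camera_matrix" (3x3 intrinsics, pixels), "distortion" ([k1, k2, p1, p2, k3] as OpenCV has them; the pictures are not rectified), "R" (3x3) and "t" (3): a world point X has camera coordinates R X + t; the wrist camera has in their place "T_tool_cam" (4x4, takes a point from camera to tool coordinates, whose origin is the TCP and whose axes are the tool frame's). Camera axes: x right, y down, z forward; pixel columns grow to the right and rows downward; lengths in m; the calibration is good to about 2 mm. A picture is of the moment at which its call begins: read the wrist's pose just before it. get_calibration takes no time and is no camera call.
- ctrl.job_done(): hands the job in, once; it reports no verdict.
The state is a dict: "clock": time; "qpos": joint angles; "joint_vel": joint speeds; "effort": joint torques, N m; "position": TCP position; "eef_rot": TCP orientation; "force": force on the tool from outside, world axes, zero at the start; "torque": the same for the moment, N m; "width": finger opening in m.
Only numpy, scipy, OpenCV 4.12 (cv2) and the standard library are available. Lean on these libraries where they do the work, as an engineer would, in place of code of your own. Each camera call takes 0.05 s, during which the arm holds its last target.

## Working session

There is one attempt and no reset: what is moved stays moved. The work goes in short steps, Python scripts to look and compute and a tool call to move; the robot and the scene stay as the last step left them, time stands still between calls to the robot, and variables do not carry over. Pictures are saved under pics/ and viewed, and the job is handed in when it is done.

Besides the shell and the picture viewer there is one more tool, called as name(argument=value, ...) on one line, values as JSON. play_rows: Moves the arm, as the interface text tells. Its arguments: {"type":"object","properties":{"moves":{"type":"array","items":{"type":"array"}},"force":{"type":"number"}},"required":["moves"]}

```bash
ls -la; mkdir -p pics; python3 - <<'E'
from station import ctrl
import cv2
print(ctrl.get_obs()); print(ctrl.grip_point_offset,[a for a in dir(ctrl) if a[0]!='_'])
for n in ["side","top","wrist"]:
    cv2.imwrite(f"pics/{n}0.png",ctrl.capture(n)[:,:,::-1]); print(n,ctrl.get_calibration(n))
E
```

```text
total 12
drwxr-xr-x  3 agent agent 4096 Dec  7 02:20 .
drwxr-xr-x 23 root  root  4096 Dec  7 02:20 ..
drwxr-xr-x  2 agent agent 4096 Dec  7 02:20 pics
{'clock': 0.0, 'qpos': array([ 6.10607936e+01,  3.02684114e+00,  8.03119417e+01,  1.22408804e-03,
        9.67490521e+01, -4.02980359e+00]), 'joint_vel': array([-0.14632072,  0.09932254,  0.04610654, -0.02921267,  0.01896318,
        0.13044619]), 'effort': array([-1.01123198e-03, -3.81669831e+01, -3.60185659e+01, -1.19572119e-04,
        6.09878189e-03, -2.11620323e-05]), 'position': array([0.22094714, 0.47587052, 0.2001854 ]), 'eef_rot': array([ -94.82285047,   89.91215667, -119.73211038]), 'force': array([ 0.08246359, -0.8059961 , -0.25717986]), 'torque': array([0.01987589, 0.00591803, 0.01910699]), 'width': 0.08516390462194257}
0.0187 ['PlanningError', 'capture', 'get_calibration', 'get_obs', 'grip_point_offset', 'job_done']
side {'camera_matrix': array([[365.37138196,   0.        , 322.98807659],
       [  0.        , 365.37138196, 206.41319079],
       [  0.        ,   0.        ,   1.        ]]), 'distortion': array([-0.04941177
[... 651 characters left out ...]
2677632, -0.9893899 ]]), 't': array([-0.03215316,  0.62433403,  1.47294639])}
wrist {'camera_matrix': array([[277.52463265,   0.        , 318.06782763],
       [  0.        , 277.52463265, 200.31760143],
       [  0.        ,   0.        ,   1.        ]]), 'distortion': array([-0.01375386,  0.        ,  0.        ,  0.        ,  0.        ]), 'T_tool_cam': array([[-6.09376554e-04, -2.58151987e-01,  9.66104125e-01,
        -1.72659063e-01],
       [ 9.99999809e-01, -6.20643503e-05,  6.14172311e-04,
        -7.21136984e-05],
       [-9.85891775e-05,  9.66104315e-01,  2.58151976e-01,
        -6.50567196e-02],
       [ 0.00000000e+00,  0.00000000e+00,  0.00000000e+00,
         1.00000000e+00]])}
```

View pics/side0.png

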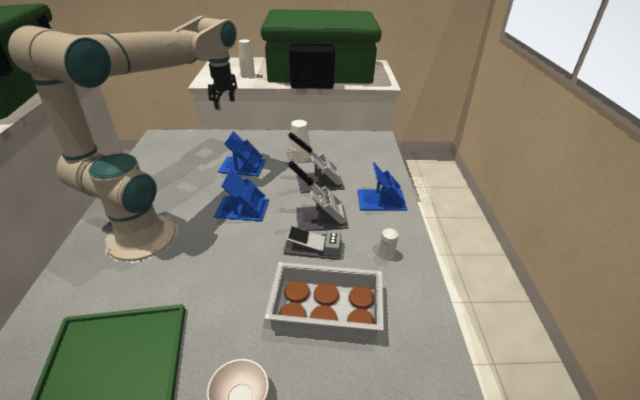

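View pics/top0.png

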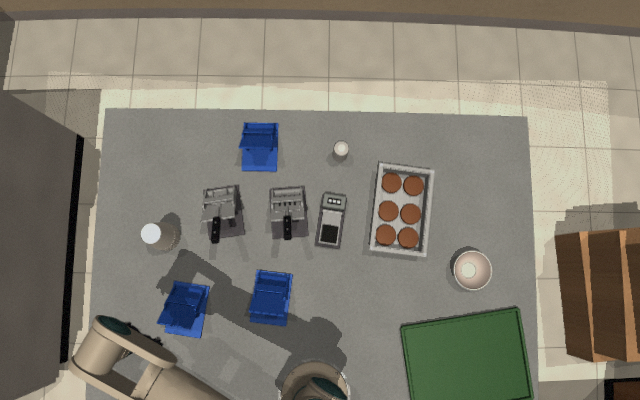

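View pics/wrist0.png

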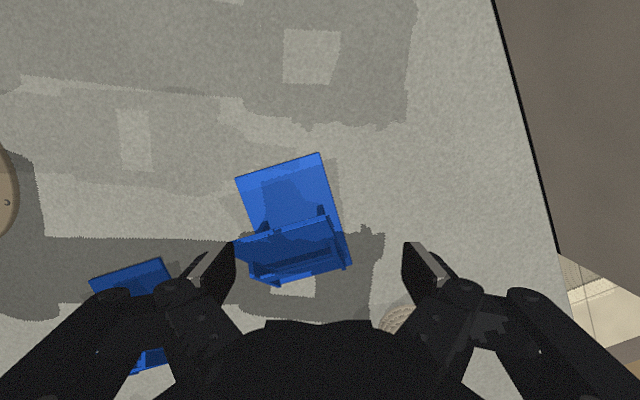

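```bash
python3 - <<'E'
import cv2
a=cv2.imread('pics/top0.png')[170:260,190:360]; cv2.imwrite('pics/top0c.png',cv2.resize(a,None,fx=4.7,fy=4.7,interpolation=cv2.INTER_CUBIC))
a=cv2.imread('pics/side0.png')[115:265,270:400]; cv2.imwrite('pics/side0c.png',cv2.resize(a,None,fx=4,fy=4,interpolation=cv2.INTER_CUBIC))
E
```

```text
(no output)
```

View pics/top0c.png

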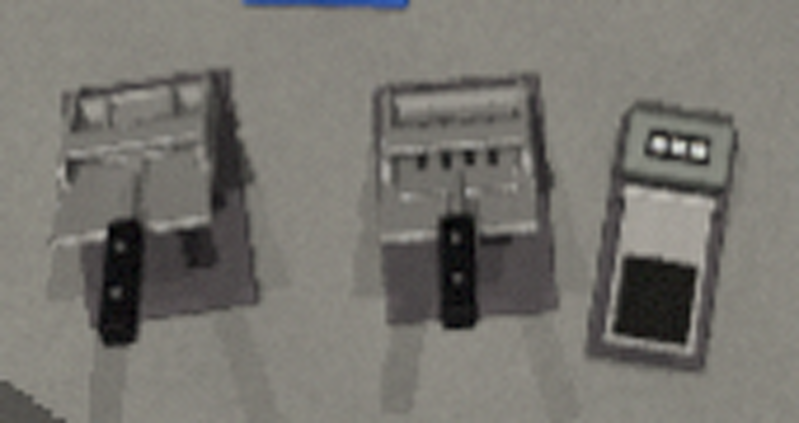

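View pics/side0c.png

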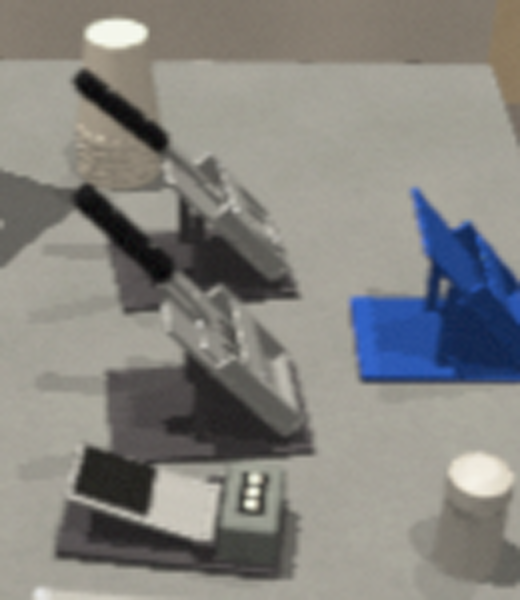

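```bash
cat > h.py <<'E'
import numpy as np, cv2
from station import ctrl
from scipy.spatial.transform import Rotation as Ro
def ray(n,px,obs=None):
    c=ctrl.get_calibration(n)
    u=cv2.undistortPoints(np.array([[px]],float),c['camera_matrix'],c['distortion'])[0,0]
    d=np.array([u[0],u[1],1.])
    if n=='wrist':
        o=obs or ctrl.get_obs(); R=Ro.from_euler('xyz',o['eef_rot'],degrees=True).as_matrix()
        T=c['T_tool_cam']; return R@T[:3,3]+o['position'], R@T[:3,:3]@d
    return -c['R'].T@c['t'], c['R'].T@d
def atz(n,px,z,obs=None):
    o,d=ray(n,px,obs); return np.round(o+d*(z-o[2])/d[2],4)
def tri(l):
    A=np.zeros((3,3));b=np.zeros(3)
    for o,d in l:
        d=d/np.linalg.norm(d);P=np.eye(3)-np.outer(d,d);A+=P;b+=P@o
    x=np.linalg.solve(A,b); return np.round(x,4),[round(float(np.linalg.norm(np.cross(x-o,d/np.linalg.norm(d)))),4) for o,d in l]
def proj(n,X,obs=None):
    c=ctrl.get_calibration(n)
    if n=='wrist':
        o=obs or ctrl.get_obs(); R=Ro.from_euler('xyz',o['eef_rot'],degrees=True).as_matrix()
        T=c['T_tool_cam'];Rc=(R@T[:3,:3]).T; t=-Rc@(R@T[:3,3]+o['position'])
    else: Rc,t=c['R'],c['t']
    return np.round(cv2.projectPoints(np.array([X],float),cv2.Rodrigues(Rc)[0],t,c['camera_matrix'],c['distortion'])[0][0,0],1)
E
python3 - <<'E'
from h import *
f=lambda x,y:(190+x/4.7,170+y/4.7)
s=lambda x,y:(270+x/4,115+y/4)
print('turner c',atz('top',f(458,272),.199),tri([ray('top',f(458,272)),ray('side',s(123,232))]))
print('ends',atz('top',f(458,325),.237),atz('top',f(458,220),.157))
print('spoon ends',atz('top',f(120,343),.237),atz('top',f(122,225),.157))
print('pad corners',[atz('top',f(*p),z) for p,z in [((625,258),.045),((697,265),.045),((690,343),.063),((617,335),.063)]], 'c',atz('top',f(657,300),.054))
print('house',[atz('top',f(*p),.05) for p in [(633,102),(737,115),(728,190),(623,180)]])
print('pan',[atz('top',p,.067) for p in [(379,163),(434,170),(426,256),(371,250)]])
print('shaker',atz('top',(341,147),.097),'bowl',atz('top',(473,270),.05),'cups',atz('top',(151,234),.16))
E
```

```text
turner c [0.5217 0.0851 0.199 ] (array([0.523 , 0.0855, 0.1919]), [0.0007, 0.0007])
ends [0.4867 0.0825 0.237 ] [0.5586 0.0879 0.157 ]
spoon ends [0.4727 0.2844 0.237 ] [0.5518 0.3026 0.157 ]
pad corners [array([ 0.5461, -0.022 ,  0.045 ]), array([ 0.542 , -0.0718,  0.045 ]), array([ 0.4872, -0.0664,  0.063 ]), array([ 0.492 , -0.0168,  0.063 ])] c [ 0.5168 -0.0441  0.054 ]
house [array([ 0.6545, -0.0261,  0.05  ]), array([ 0.6465, -0.0986,  0.05  ]), array([ 0.5939, -0.0926,  0.05  ]), array([ 0.5997, -0.0199,  0.05  ])]
pan [array([ 0.75  , -0.2024,  0.067 ]), array([ 0.7303, -0.3848,  0.067 ]), array([ 0.4487, -0.3528,  0.067 ]), array([ 0.466 , -0.1755,  0.067 ])]
shaker [ 0.7933 -0.0755  0.097 ] bowl [ 0.4048 -0.5123  0.05  ] cups [0.4996 0.4958 0.16  ]
```

play_rows(moves=[[1,[0,0,0.6],0],[1,[0,0,0.6],0],[1,[0.2,0.4,0.2],0],[1,[0.25,0.5,0],0],[1,[0.25,0.5,0],0],[1,[0.25,0.5,0],0]])

```text
clock: 0.75
position: [0.2919, 0.6184, 0.3113]
eef_rot: [-117.1, 90.0, -142.0]
force: [0.0, 0.5, 0.9]
width: 0.0003
```

play_rows(moves=[[1,[0.25,0.5,0],0],[1,[0.25,0.5,0],0],[1,[0.25,0.5,0],0],[1,[0.25,0.5,0],0]])

```text
clock: 1.15
position: [0.3345, 0.7007, 0.2624]
eef_rot: [91.4, 88.2, 66.4]
force: [0.1, -0.7, 0.8]
width: -0.0003
```

```bash
cat > st.py <<'E'
from h import *
o=ctrl.get_obs(); R=Ro.from_euler('xyz',o['eef_rot'],degrees=True).as_matrix()
print('clk',round(o['clock'],2),'q',np.round(o['qpos'],2),'p',np.round(o['position'],4),'F',np.round(o['force'],1),'w',round(o['width'],4))
a=R[:,0]; print('tool x',np.round(a,3),'tilt',round(np.degrees(np.arccos(-a[2])),2),'tilt az',round(np.degrees(np.arctan2(a[1],a[0])),1),'y',np.round(R[:,1],3), 'r',round(float(np.hypot(*o['position'][:2])),4))
E
python3 st.py
```

```text
clk 1.15 q [ 61.69  53.15   7.     0.17 118.05  -3.31] p [0.3345 0.7007 0.2624] F [ 0.1 -0.7  0.8] w -0.0003
tool x [ 0.013  0.029 -1.   ] tilt 1.81 tilt az 66.4 y [0.421 0.907 0.032] r 0.7764
```

play_rows(moves=[[1,[0.2,0.4,0.5],0],[1,[0.2,0.4,0.5],0],[1,[0.2,0.4,0.5],0],[1,[0.2,0.4,0.5],0]])

```text
clock: 1.55
position: [0.3346, 0.6955, 0.3336]
eef_rot: [90.0, 82.3, 65.0]
force: [-0.1, -0.2, 0.4]
width: 0.0001
```

```bash
python3 st.py
```

```text
clk 1.55 q [ 61.37  47.93   6.96   0.55 117.4   -3.42] p [0.3346 0.6955 0.3336] F [-0.1 -0.2  0.4] w 0.0001
tool x [ 0.057  0.122 -0.991] tilt 7.73 tilt az 65.0 y [0.418 0.899 0.135] r 0.7718
```

play_rows(moves=[[1,[-0.25,-0.55,0],0],[1,[-0.25,-0.55,0],0],[1,[-0.25,-0.55,0],0],[1,[-0.25,-0.55,0],0],[1,[-0.25,-0.55,0],0],[1,[-0.25,-0.55,0],0],[1,[-0.25,-0.55,0],0],[1,[-0.25,-0.55,0],0]])

```text
clock: 2.35
position: [0.1933, 0.3849, 0.3625]
eef_rot: [88.5, 79.1, 63.6]
force: [-0.2, -0.5, 1.4]
width: -0.0
```

```bash
python3 st.py
```

```text
clk 2.35 q [ 57.6  -19.97  83.11   1.17 106.04  -7.08] p [0.1933 0.3849 0.3625] F [-0.2 -0.5  1.4] w -0.0
tool x [ 0.084  0.169 -0.982] tilt 10.88 tilt az 63.6 y [0.413 0.891 0.189] r 0.4307
```

play_rows(moves=[[1,[-0.25,-0.5,0],0],[1,[-0.25,-0.5,0],0],[1,[-0.25,-0.5,0],0],[1,[-0.25,-0.5,0],0],[1,[-0.25,-0.5,0],0]])

```text
clock: 2.85
position: [0.0996, 0.2004, 0.384]
eef_rot: [87.0, 78.0, 62.3]
force: [0.6, 4.3, -2.7]
width: -0.0003
```

```bash
python3 st.py
```

```text
clk 2.85 q [ 50.71 -52.09  98.58   2.81 121.69 -12.79] p [0.0996 0.2004 0.384 ] F [ 0.6  4.3 -2.7] w -0.0003
tool x [ 0.097  0.184 -0.978] tilt 12.02 tilt az 62.3 y [0.409 0.889 0.208] r 0.2238
```

play_rows(moves=[[1,[-0.2,-0.4,0],0],[1,[-0.2,-0.4,0],0],[1,[-0.2,-0.4,0],0]])

```text
clock: 3.15
position: [0.0781, 0.1604, 0.428]
eef_rot: [86.1, 80.7, 61.3]
force: [0.1, 0.1, 0.2]
width: 0.0
```

```bash
python3 st.py
```

```text
clk 3.15 q [ 48.38 -52.06  92.16   2.74 130.77 -14.83] p [0.0781 0.1604 0.428 ] F [0.1 0.1 0.2] w 0.0
tool x [ 0.078  0.142 -0.987] tilt 9.33 tilt az 61.3 y [0.414 0.896 0.162] r 0.1784
```

play_rows(moves=[[1,[-0.2,-0.4,-0.2],0],[1,[-0.2,-0.4,-0.2],0],[1,[-0.2,-0.4,-0.2],0],[1,[-0.2,-0.4,-0.2],0]])

```text
clock: 3.55
position: [0.052, 0.1255, 0.4525]
eef_rot: [79.6, 84.4, 54.6]
force: [0.8, -0.3, 0.5]
width: -0.0003
```

```bash
python3 st.py
```

```text
clk 3.55 q [ 50.89 -52.06  88.17   0.54 138.35 -13.7 ] p [0.052  0.1255 0.4525] F [ 0.8 -0.3  0.5] w -0.0003
tool x [ 0.056  0.079 -0.995] tilt 5.55 tilt az 54.6 y [0.42  0.903 0.095] r 0.1358
```

play_rows(moves=[[1,[-0.2,-0.4,-0.2],0],[1,[-0.2,-0.4,-0.2],0],[1,[-0.2,-0.4,-0.2],0],[1,[-0.2,-0.4,-0.2],0]])

```text
clock: 3.95
position: [-0.0006, 0.0903, 0.4762]
eef_rot: [48.6, 86.7, 23.0]
force: [0.5, 1.1, 0.3]
width: 0.0
```

```bash
python3 st.py
```

```text
clk 3.95 q [ 75.88 -52.06  84.32  -4.69 145.64   7.51] p [-0.0006  0.0903  0.4762] F [0.5 1.1 0.3] w 0.0
tool x [ 0.053  0.023 -0.998] tilt 3.32 tilt az 23.0 y [0.43  0.902 0.043] r 0.0903
```

play_rows(moves=[[1,[0.4,0.1,0],0],[1,[0.4,0.0,0],0],[1,[0.5,0.0,0],0],[1,[0.5,0,0],0],[1,[0.5,0,0],0]])

```text
clock: 4.45
position: [0.1109, 0.0953, 0.4835]
eef_rot: [55.4, 84.8, 34.5]
force: [-0.5, 2.6, -0.2]
width: -0.0002
```

```bash
python3 st.py
```

```text
clk 4.45 q [ 23.97 -47.12  82.01   1.47 140.02 -43.99] p [0.1109 0.0953 0.4835] F [-0.5  2.6 -0.2] w -0.0002
tool x [ 0.074  0.051 -0.996] tilt 5.17 tilt az 34.5 y [0.354 0.932 0.074] r 0.1463
```

play_rows(moves=[[1,[-0.4,-0.25,-0.2],0],[1,[-0.4,-0.25,-0.2],0],[1,[-0.4,-0.25,-0.2],0],[1,[-0.4,-0.25,-0.2],0],[1,[-0.4,-0.25,-0.2],0]])

```text
clock: 4.95
position: [0.0195, 0.0776, 0.4862]
eef_rot: [30.9, 87.3, 8.5]
force: [0.2, 0.5, 0.2]
width: 0.0001
```

```bash
python3 st.py
```

```text
clk 4.95 q [ 57.06 -52.06  82.67  -3.79 147.54 -13.82] p [0.0195 0.0776 0.4862] F [0.2 0.5 0.2] w 0.0001
tool x [ 0.047  0.007 -0.999] tilt 2.71 tilt az 8.5 y [0.38  0.925 0.024] r 0.08
```

play_rows(moves=[[1,[0.2,0,0],0.18],[1,[0.2,0,0],0.18],[1,[0.25,0,0],0.18],[1,[0.3,0,0],0.15],[1,[0.4,0,0],0],[1,[0.4,-0.2,0],0],[1,[0.5,-0.3,0],0],[1,[0.5,-0.3,-0.2],0]])

```text
clock: 5.75
position: [0.184, 0.0231, 0.4838]
eef_rot: [22.1, 84.3, 25.7]
force: [1.6, 2.1, -0.0]
width: -0.0003
```

```bash
python3 st.py
```

```text
clk 5.75 q [-10.1  -42.31  80.34   4.92 137.22 -99.92] p [0.184  0.0231 0.4838] F [ 1.6  2.1 -0. ] w -0.0003
tool x [ 0.09   0.043 -0.995] tilt 5.72 tilt az 25.7 y [-0.064  0.997  0.037] r 0.1855
```

play_rows(moves=[[1,[0.5,-0.2,-0.3],0],[1,[0.5,-0.2,-0.3],0],[1,[0.5,-0.1,-0.3],0],[1,[0.5,-0.1,-0.3],0],[1,[0.5,-0.1,-0.3],0],[1,[0.5,-0.0,-0.3],0],[1,[0,0,0],0]])

```text
clock: 6.45
position: [0.4114, -0.0348, 0.3593]
eef_rot: [9.0, 81.8, 11.9]
force: [0.8, 0.4, -0.5]
width: -0.0002
```

```bash
python3 st.py; python3 -c "
from h import *
import pickle
o=ctrl.get_obs(); pickle.dump(o,open('w1.pkl','wb'))
cv2.imwrite('pics/w1.png',ctrl.capture('wrist')[:,:,::-1])"
```

```text
clk 6.45 q [ -12.52  -20.21   83.38    3.58  109.33 -104.03] p [ 0.4114 -0.0348  0.3593] F [ 0.8  0.4 -0.5] w -0.0002
tool x [ 0.139  0.029 -0.99 ] tilt 8.19 tilt az 11.9 y [-0.052  0.998  0.022] r 0.4129
```

View pics/w1.png

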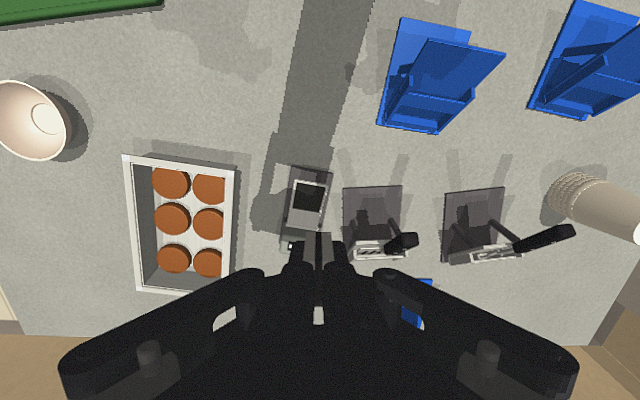

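```bash
python3 - <<'E'
from h import *
import pickle
o=pickle.load(open('w1.pkl','rb'))
print(proj('wrist',[.5168,-.0441,.054],o),proj('wrist',[.523,.0855,.193],o))
a=cv2.imread('pics/w1.png')[160:270,280:440]; cv2.imwrite('pics/w1c.png',cv2.resize(a,None,fx=5,fy=5,interpolation=cv2.INTER_CUBIC))
E
```

```text
[306.1 197.7] [397.6 243.8]
```

View pics/w1c.png

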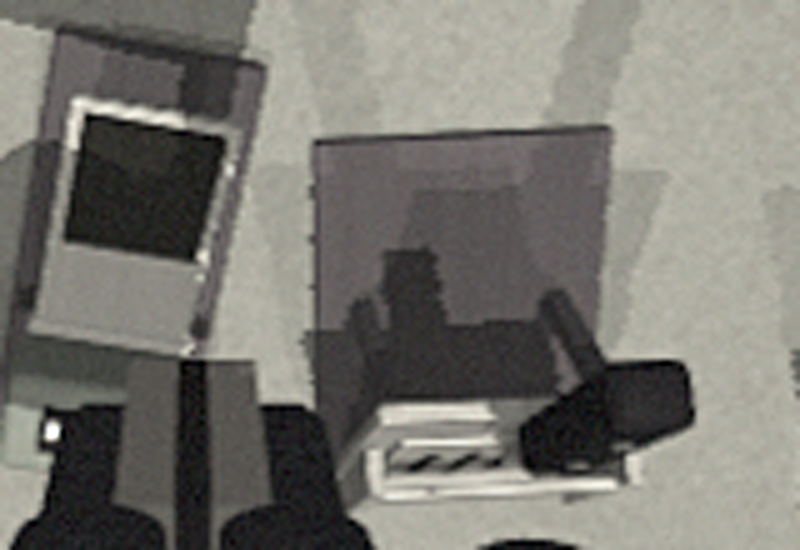

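play_rows(moves=[[1,[0.25,-0.03,-0.5],0],[1,[0.25,-0.03,-0.55],0],[1,[0.25,-0.03,-0.55],0],[1,[0.25,-0.03,-0.55],0],[1,[0.2,-0.03,-0.5],0],[1,[0.1,0,-0.4],0],[1,[0,0,0],0]])

```text
clock: 7.2
position: [0.5114, -0.0471, 0.1569]
eef_rot: [1.7, 78.5, 4.8]
force: [-0.1, 0.2, 0.2]
width: -0.0
```

```bash
python3 st.py; python3 -c "
from h import *
cv2.imwrite('pics/s2.png',cv2.resize(ctrl.capture('side')[150:270,240:420,::-1],None,fx=4.4,fy=4.4))"
```

```text
clk 7.2 q [ -11.3    -7.73   96.42    3.22   80.24 -104.59] p [ 0.5114 -0.0471  0.1569] F [-0.1  0.2  0.2] w -0.0
tool x [ 0.199  0.017 -0.98 ] tilt 11.54 tilt az 4.8 y [-0.054  0.999  0.006] r 0.5136
```

View pics/s2.png

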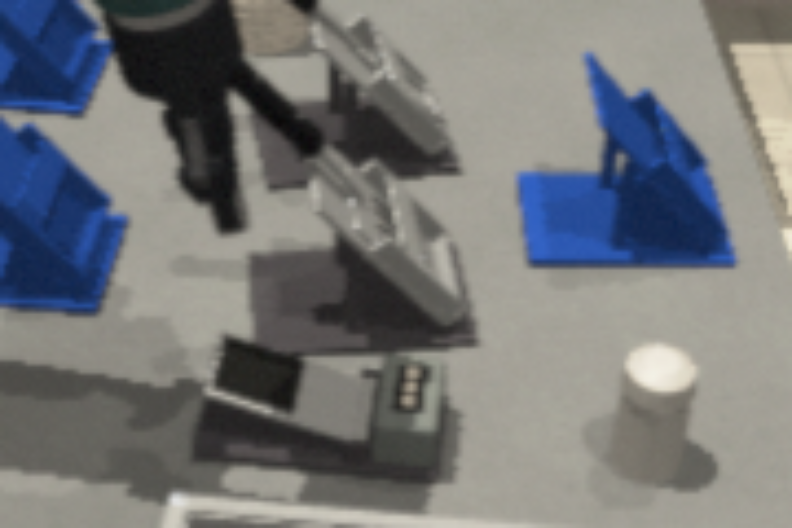

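play_rows(moves=[[1,[0.05,0,-0.4],0],[1,[0.05,0,-0.4],0],[1,[0,0,-0.3],0],[1,[0,0,-0.1],0]])

```text
clock: 7.65
position: [0.5276, -0.0491, 0.09]
eef_rot: [-0.8, 76.3, 2.3]
force: [-0.7, -0.1, 0.2]
width: 0.0002
```

```bash
python3 st.py; python3 - <<'E'
import numpy as np
d=np.array([(3.03,80.31,96.75,.5247,.2002),(53.15,7,118.05,.7764,.2624),(47.93,6.96,117.4,.7718,.3336),(-19.97,83.11,106.04,.4307,.3625),(-52.09,98.58,121.69,.2238,.384),(-20.21,83.38,109.33,.4129,.3593),(-7.73,96.42,80.24,.5136,.1569)])
A=[];b=[]
for q2,q3,q5,r,z in d:
    a,f,t=np.radians([q2,q2+q3,q2+q3+q5]);s,c=np.sin,np.cos
    A+= [[1,0,s(a),s(f),c(f),s(t)],[0,1,c(a),c(f),-s(f),c(t)]]; b+=[r,z]
x,res,rk,sv=np.linalg.lstsq(np.array(A),np.array(b),rcond=None);print(x.round(4),rk,np.abs(np.array(A)@x-b).max())
E
```

```text
clk 7.65 q [ -11.17   -3.84  100.93    3.37   69.61 -105.08] p [ 0.5276 -0.0491  0.09  ] F [-0.7 -0.1  0.2] w 0.0002
tool x [ 0.237  0.009 -0.972] tilt 13.7 tilt az 2.3 y [-0.054  0.999 -0.003] r 0.5299
[0.0034 0.2134 0.3509 0.4943 0.1071 0.3143] 6 0.001229316964070637
```

play_rows(moves=[[1,[-0.15,0.03,-0.2],0],[1,[-0.1,0.03,-0.2],0],[1,[0,0,-0.2],0],[1,[0,0,-0.15],0]])

```text
clock: 8.05
position: [0.5161, -0.0462, 0.0498]
eef_rot: [-2.1, 74.8, 1.0]
force: [0.4, -0.4, -0.4]
width: -0.0001
```

play_rows(moves=[[1,[0,0,-0.15],0],[1,[0,0,-0.15],0]])

```text
clock: 8.25
position: [0.5189, -0.0469, 0.0312]
eef_rot: [-2.5, 74.3, 0.7]
force: [0.3, 0.6, 0.7]
width: 0.0001
```

```bash
python3 st.py
```

```text
clk 8.25 q [ -11.11   -2.74  107.44    3.65   60.   -105.66] p [ 0.5189 -0.0469  0.0312] F [0.3 0.6 0.7] w 0.0001
tool x [ 0.27   0.003 -0.963] tilt 15.67 tilt az 0.7 y [-0.053  0.999 -0.012] r 0.521
```

```bash
python3 -c "
from h import *
cv2.imwrite('pics/s3.png',cv2.resize(ctrl.capture('side')[150:270,240:420,::-1],None,fx=4.4,fy=4.4))
cv2.imwrite('pics/t3.png',cv2.resize(ctrl.capture('top')[150:270,240:420,::-1],None,fx=4.4,fy=4.4))
cv2.imwrite('pics/w3.png',ctrl.capture('wrist')[:,:,::-1])"; python3 st.py
```

```text
clk 8.4 q [ -11.11   -2.67  107.47    3.64   60.05 -105.65] p [ 0.5181 -0.0467  0.0301] F [-0.2  0.9 -0.2] w -0.0001
tool x [ 0.267  0.004 -0.964] tilt 15.52 tilt az 0.8 y [-0.053  0.999 -0.011] r 0.5202
```

View pics/s3.png

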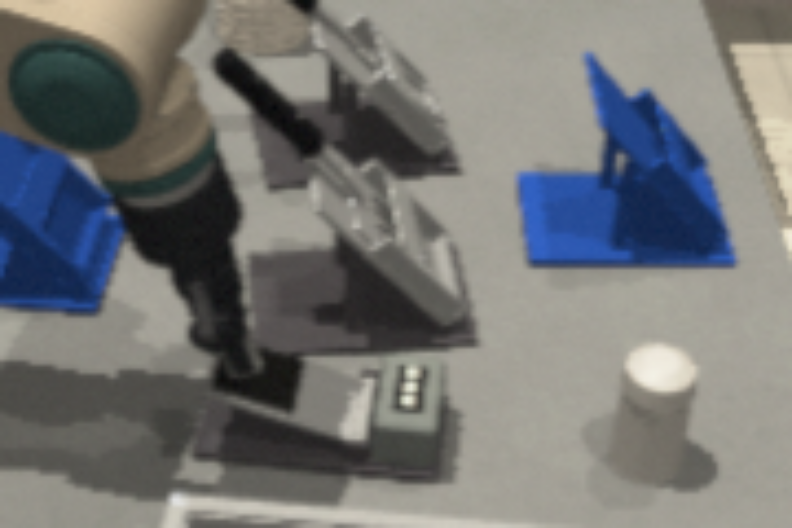

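View pics/t3.png

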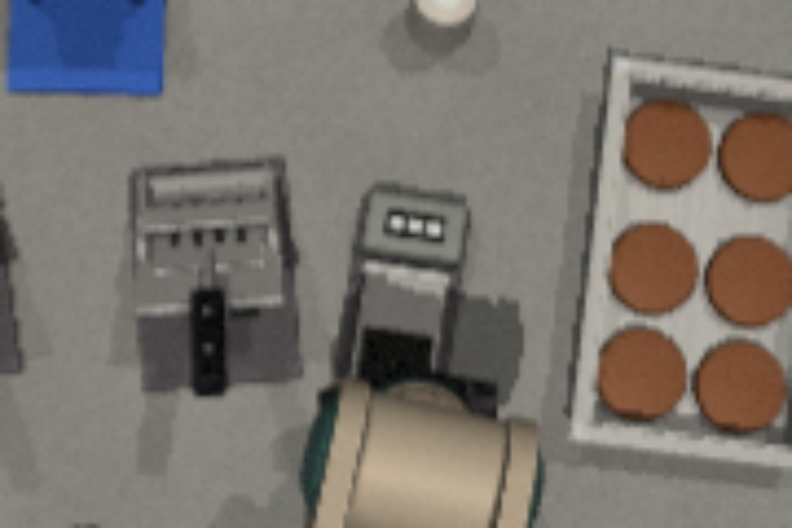

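View pics/w3.png

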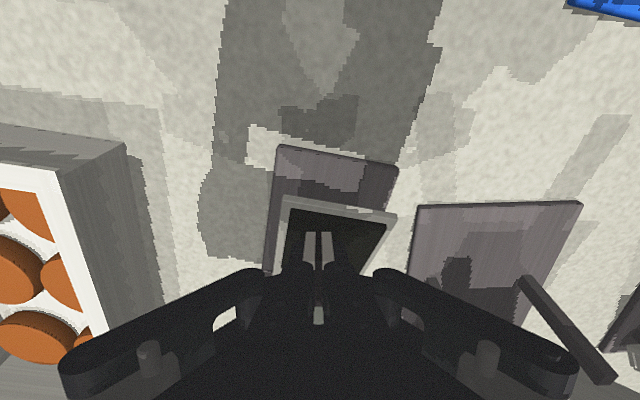

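```bash
python3 - <<'E'
from h import *
o=ctrl.get_obs();p=o['position']
for n,f in (('side','s3'),('top','t3')):
    u=proj(n,p); print(n,u,(u-[240,150])*4.4, proj(n,p+[0,0,.03]))
print(proj('wrist',p),np.round(o['effort'],2))
E
```

```text
side [298.6 240. ] [257.84 396.  ] [298.4 233. ]
top [330.3 234. ] [397.32 369.6 ] [330.7 233.3]
[318.1 228. ] [-0.000e+00 -3.071e+01 -3.250e+01  1.900e-01 -1.070e+00 -1.000e-02]
```

```bash
python3 - <<'E'
from h import *
a=ctrl.capture('side')[:,:,::-1].copy()
p=ctrl.get_obs()['position']
b=cv2.resize(a[205:265,265:355],None,fx=8,fy=8,interpolation=cv2.INTER_CUBIC)
for q,c in ((p,(0,0,255)),(p+[0,0,.024],(0,255,0)),([.5168,-.0441,.054],(255,0,0))):
    u=(proj('side',q)-[265,205]+.5)*8; cv2.circle(b,tuple(int(v) for v in u),4,c,-1)
cv2.imwrite('pics/s4.png',b)
E
```

```text
(no output)
```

View pics/s4.png

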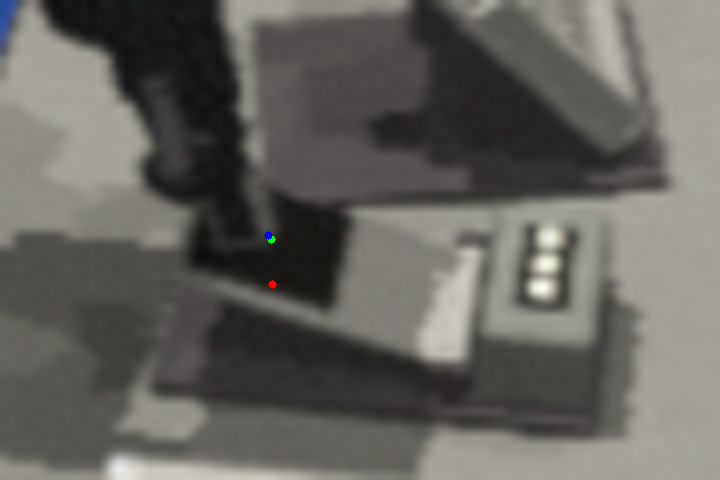

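```bash
python3 - <<'E'
from h import *
x=[0.0034,0.2134,0.3509,0.4943,0.1071,0.3143]
o=ctrl.get_obs();q=o['qpos'];a,f,t=np.radians([q[1],q[1]+q[2],q[1]+q[2]+q[4]]);s,c=np.sin,np.cos
print(x[0]+x[2]*s(a)+x[3]*s(f)+x[4]*c(f)+x[5]*s(t),x[1]+x[2]*c(a)+x[3]*c(f)-x[4]*s(f)+x[5]*c(t))
print(proj('side',[.2209,.4759,.2002]),proj('top',[.2209,.4759,.2002]))
a=cv2.imread('pics/side0.png')[60:120,180:260];cv2.imwrite('pics/s0d.png',cv2.resize(a,None,fx=8,fy=8,interpolation=cv2.INTER_CUBIC))
E
```

```text
0.5195661949624244 0.030809220499967038
[226.9 115.2] [148.1 330.8]
```

View pics/s0d.png

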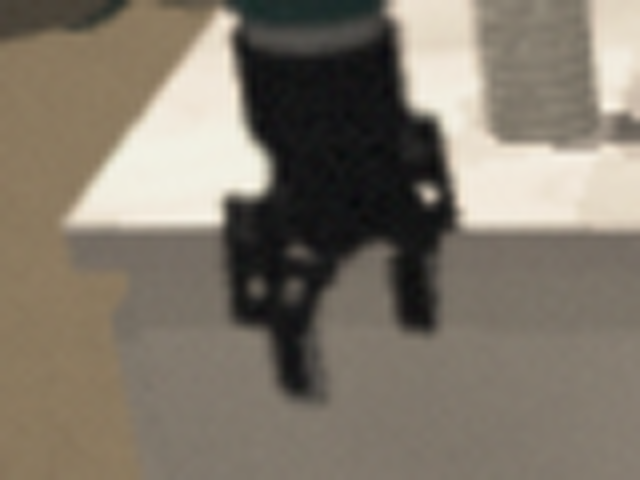

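play_rows(moves=[[1,[0,0,-0.07],0],[1,[0,0,-0.07],0]])

```text
clock: 8.65
position: [0.5195, -0.0468, 0.0217]
eef_rot: [-2.5, 74.3, 0.7]
force: [-1.9, 1.3, 6.9]
width: -0.0001
```

```bash
python3 st.py
```

```text
clk 8.65 q [ -11.1    -1.85  107.78    3.71   58.74 -105.75] p [ 0.5195 -0.0468  0.0217] F [-1.9  1.3  6.9] w -0.0001
tool x [ 0.271  0.003 -0.963] tilt 15.7 tilt az 0.7 y [-0.053  0.999 -0.012] r 0.5216
```

play_rows(moves=[[1,[0,0,-0.1],0],[1,[0,0,-0.1],0]])

```text
clock: 8.85
position: [0.5211, -0.0469, 0.0088]
eef_rot: [-2.5, 74.1, 0.6]
force: [-6.2, 1.0, 10.7]
width: 0.0003
```

```bash
python3 st.py
```

```text
clk 8.85 q [ -11.09   -0.58  108.23    3.81   56.81 -105.91] p [ 0.5211 -0.0469  0.0088] F [-6.2  1.  10.7] w 0.0003
tool x [ 0.274  0.003 -0.962] tilt 15.91 tilt az 0.6 y [-0.054  0.998 -0.012] r 0.5232
```

play_rows(moves=[[1,[-0.02,0,-0.1],0],[1,[0,0,-0.1],0]])

```text
clock: 9.05
position: [0.5265, -0.0476, 0.0047]
eef_rot: [-2.9, 73.2, 0.3]
force: [-22.5, 4.6, 56.4]
width: -0.0002
```

```bash
python3 st.py;  python3 - <<'E'
from h import *
a=ctrl.capture('side')[:,:,::-1].copy()
cv2.imwrite('pics/s5.png',cv2.resize(a[205:265,265:355],None,fx=8,fy=8,interpolation=cv2.INTER_CUBIC))
E
```

```text
clk 9.05 q [-1.1100e+01  5.0000e-02  1.0833e+02  3.9900e+00  5.5170e+01 -1.0612e+02] p [ 0.5265 -0.0476  0.0047] F [-22.5   4.6  56.4] w -0.0002
tool x [ 0.29   0.001 -0.957] tilt 16.83 tilt az 0.3 y [-0.054  0.998 -0.015] r 0.5286
```

View pics/s5.png

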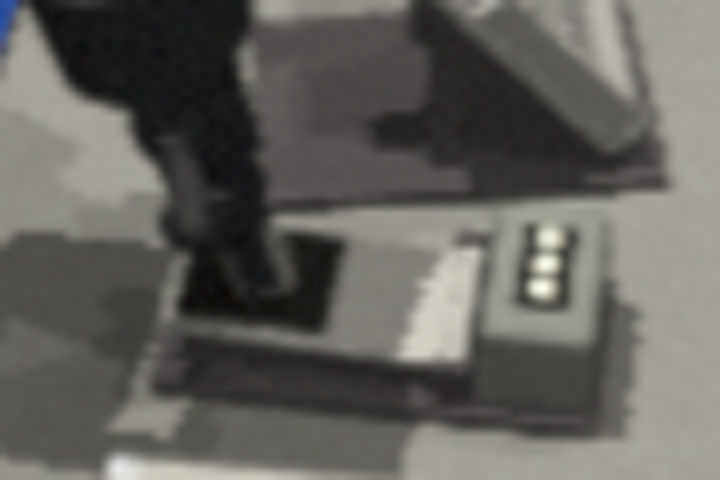

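play_rows(moves=[[1,[0,0,0.3],0],[1,[0,0,0.5],0],[1,[-0.1,0,0.5],0],[1,[-0.2,0,0.5],0],[1,[-0.2,0,0.5],0],[1,[-0.2,0,0.5],0],[1,[-0.2,0,0.5],0],[1,[-0.2,0,0.5],0]])

```text
clock: 9.9
position: [0.4415, -0.0472, 0.298]
eef_rot: [-2.9, 73.1, 0.3]
force: [1.1, -0.6, -0.4]
width: 0.0001
```

```bash
python3 st.py;  python3 - <<'E'
from h import *
a=ctrl.capture('side')[:,:,::-1].copy()
cv2.imwrite('pics/s6.png',cv2.resize(a[145:265,255:395],None,fx=5,fy=5,interpolation=cv2.INTER_CUBIC))
E
```

```text
clk 9.9 q [ -13.7   -25.18   95.22    4.04   93.55 -106.12] p [ 0.4415 -0.0472  0.298 ] F [ 1.1 -0.6 -0.4] w 0.0001
tool x [ 0.29   0.002 -0.957] tilt 16.88 tilt az 0.3 y [-0.054  0.998 -0.015] r 0.444
```

View pics/s6.png

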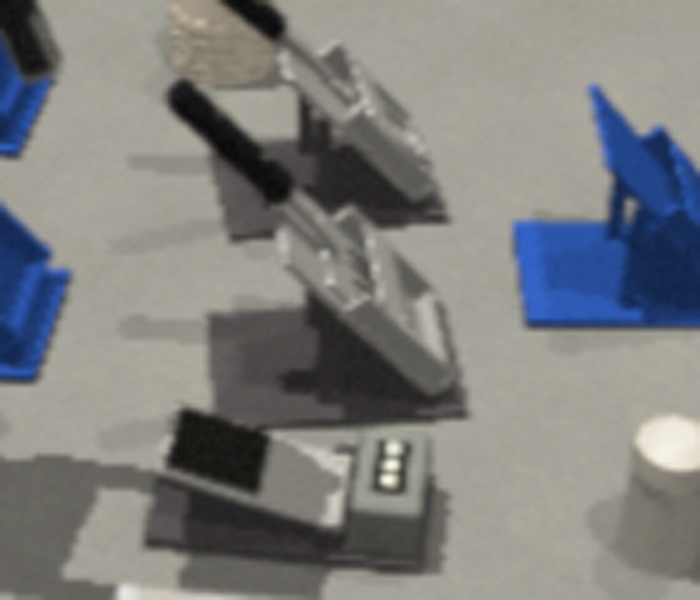

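```bash
cat > kin.py <<'E'
import numpy as np
r0,z0,A,B,D,C=0.0034,0.2134,0.3509,0.4943,0.1071,0.3143
def fk(q2,q3,q5):
    a,f,t=np.radians([q2,q2+q3,q2+q3+q5]);s,c=np.sin,np.cos
    return r0+A*s(a)+B*s(f)+D*c(f)+C*s(t),z0+A*c(a)+B*c(f)-D*s(f)+C*c(t)
def ik(r,z,tilt,back=0):
    T=np.radians(tilt);L=C-back
    wr,wz=r-L*np.sin(T)-r0,z+L*np.cos(T)-z0
    F=np.hypot(B,D);off=np.degrees(np.arctan2(D,B)) # forearm dir angle from vertical f: (B s f + D c f, B c f - D s f)= F at angle f+off
    d=np.hypot(wr,wz);cs=(d*d-A*A-F*F)/(2*A*F)
    if abs(cs)>1:return None
    e=np.degrees(np.arccos(cs)) # q3+off
    q2=np.degrees(np.arctan2(wr,wz))-np.degrees(np.arctan2(F*np.sin(np.radians(e)),A+F*np.cos(np.radians(e))))
    q3=e-off;q5=180-tilt-q2-q3
    ok=-52<q2<124 and 7<q3<135.6 and 14.6<q5<156.2
    return np.round([q2,q3,q5],1),ok
E
python3 -c "
from kin import *
for T in (40,50,55,60,67,75):
  for r in (.45,.5,.55): print(T,r,ik(r,.2,T,.03))"
```

```text
40 0.45 (array([-43. , 126.7,  56.3]), np.True_)
40 0.5 (array([-31.4, 120. ,  51.4]), np.True_)
40 0.55 (array([-21.2, 113. ,  48.2]), np.True_)
50 0.45 (array([-51.5, 134.8,  46.6]), np.True_)
50 0.5 (array([-37.9, 127.9,  39.9]), np.True_)
50 0.55 (array([-26.3, 120.8,  35.6]), np.True_)
55 0.45 (array([-55.7, 138.9,  41.7]), np.False_)
55 0.5 (array([-40.6, 131.7,  33.9]), np.True_)
55 0.55 (array([-28.3, 124.4,  28.9]), np.True_)
60 0.45 (array([-59.7, 143. ,  36.8]), np.False_)
60 0.5 (array([-42.9, 135.4,  27.5]), np.True_)
60 0.55 (array([-29.7, 127.8,  21.8]), np.True_)
67 0.45 (array([-65.2, 148.6,  29.6]), np.False_)
67 0.5 (array([-45. , 140.1,  17.9]), np.False_)
67 0.55 (array([-30.4, 132.1,  11.3]), np.False_)
75 0.45 (array([-70.4, 154.7,  20.7]), np.False_)
75 0.5 (array([-44.8, 144.5,   5.3]), np.False_)
75 0.55 (array([-28.8, 135.9,  -2. ]), np.False_)
```

```bash
python3 -c "
from kin import *
for t in (10,0,-10,-20): print(t,fk(-52,135,97-t), fk(-52,110,122-t),fk(-52,85,147-t))
for T in (0,-10,-20,-30):print(T,[ik(.52,z,T,.03) for z in (.2,.35)])"
```

```text
10 (np.float64(0.28513241823511426), np.float64(0.07384885852441525)) (np.float64(0.2574091759296151), np.float64(0.2910236761321564)) (np.float64(0.1405013416350003), np.float64(0.47613455600535015))
0 (np.float64(0.2305547959943981), np.float64(0.06907393529615224)) (np.float64(0.20283155368889894), np.float64(0.2862487529038934)) (np.float64(0.08592371939428416), np.float64(0.47135963277708715))
-10 (np.float64(0.17597717375368183), np.float64(0.07384885852441525)) (np.float64(0.14825393144818266), np.float64(0.2910236761321564)) (np.float64(0.03134609715356786), np.float64(0.47613455600535015))
-20 (np.float64(0.1230578649471404), np.float64(0.08802854458314124)) (np.float64(0.09533462264164123), np.float64(0.3052033621908824)) (np.float64(-0.02157321165297356), np.float64(0.49031424206407614))
0 [(array([ 2.8, 84. , 93.2]), np.True_), (array([  2.6,  67.2, 110.2]), np.True_)]
-10 [(array([ 10.9,  75.8, 103.4]), np.True_), (array([ 10.7,  58.9, 120.4]), np.True_)]
-20 [(array([ 19. ,  67.7, 113.3]), np.True_), (array([ 18.8,  50.8, 130.4]), np.True_)]
-30 [(array([ 27. ,  59.9, 123.1]), np.True_), (array([ 26.7,  43.2, 140.1]), np.True_)]
```

play_rows(moves=[[1,[-0.5,0.1,0.3],0],[1,[-0.5,0.1,0.3],0],[1,[-0.5,0.1,0.3],0],[1,[-0.5,0.1,0.3],0],[1,[-0.5,0.1,0.2],0],[1,[-0.5,0.1,0],0],[1,[-0.5,0,0],0],[1,[-0.5,0,0],0]])

```text
clock: 10.75
position: [0.1885, -0.0017, 0.4542]
eef_rot: [-2.9, 75.8, 0.5]
force: [0.6, 0.4, 0.6]
width: 0.0002
```

```bash
python3 st.py
```

```text
clk 10.75 q [ -20.34  -51.99   89.1     6.46  129.43 -109.  ] p [ 0.1885 -0.0017  0.4542] F [0.6 0.4 0.6] w 0.0002
tool x [ 0.245  0.002 -0.97 ] tilt 14.17 tilt az 0.5 y [-0.057  0.998 -0.012] r 0.1885
```

play_rows(moves=[[1,[-0.6,0,-0.2],0],[1,[-0.6,0,-0.2],0],[1,[-0.6,0,-0.2],0],[1,[-0.6,0,-0.2],0],[1,[-0.6,0,-0.2],0],[1,[-0.6,0,-0.2],0]])

```text
clock: 11.35
position: [0.0974, -0.0267, 0.5023]
eef_rot: [1.4, 82.1, 5.2]
force: [0.1, -0.4, 0.4]
width: 0.0
```

```bash
python3 st.py
```

```text
clk 11.35 q [ -64.86  -52.03   80.36   14.13  148.18 -146.38] p [ 0.0974 -0.0267  0.5023] F [ 0.1 -0.4  0.4] w 0.0
tool x [ 0.136  0.012 -0.991] tilt 7.87 tilt az 5.2 y [-0.066  0.998  0.003] r 0.101
```

play_rows(moves=[[1,[0.5,0.1,-0.3],0],[1,[0.5,0.1,-0.4],0],[1,[0.5,0.1,-0.4],0],[1,[0.3,0,-0.5],0],[1,[0.1,0,-0.6],0],[1,[0,0,-0.6],0]])

```text
clock: 11.95
position: [0.2141, -0.0354, 0.3403]
eef_rot: [2.4, 83.1, 1.9]
force: [0.2, -0.1, 0.3]
width: 0.0001
```

```bash
python3 st.py
```

```text
clk 11.95 q [ -23.49  -52.02  103.61    3.49  122.13 -110.96] p [ 0.2141 -0.0354  0.3403] F [ 0.2 -0.1  0.3] w 0.0001
tool x [ 0.12   0.004 -0.993] tilt 6.89 tilt az 1.9 y [0.009 1.    0.005] r 0.217
```

play_rows(moves=[[1,[-0.5,0.1,-0.5],0],[1,[-0.5,0.1,-0.5],0],[1,[-0.5,0.1,-0.5],0],[1,[-0.5,0.1,-0.5],0],[1,[-0.5,0.1,-0.5],0],[1,[-0.5,0.1,-0.5],0]])

```text
clock: 12.55
position: [0.2085, -0.0361, 0.1881]
eef_rot: [138.4, 86.7, 138.3]
force: [0.6, 0.1, -0.4]
width: 0.0001
```

```bash
python3 st.py
```

```text
clk 12.55 q [ -21.57  -51.99  121.46    1.24  113.62 -110.94] p [ 0.2085 -0.0361  0.1881] F [ 0.6  0.1 -0.4] w 0.0001
tool x [-0.043  0.038 -0.998] tilt 3.3 tilt az 138.3 y [0.004 0.999 0.038] r 0.2116
```

play_rows(moves=[[1,[0,0.6,0.3],0],[1,[0,0.6,0.3],0],[1,[-0.4,0,-0.3],0],[1,[-0.5,-0.1,-0.4],0],[1,[-0.5,-0.1,-0.4],0],[1,[-0.5,-0.1,-0.3],0]])

```text
clock: 13.15
position: [0.1832, 0.0501, 0.129]
eef_rot: [171.0, 81.5, 170.8]
force: [-0.0, -0.2, -0.8]
width: 0.0005
```

```bash
python3 st.py
```

```text
clk 13.15 q [  1.47 -51.98 128.49   1.69 111.8  -87.76] p [0.1832 0.0501 0.129 ] F [-0.  -0.2 -0.8] w 0.0005
tool x [-0.145  0.024 -0.989] tilt 8.46 tilt az 170.8 y [0.006 1.    0.023] r 0.19
```

play_rows(moves=[[1,[-0.5,-0.15,-0.1],0],[1,[-0.5,-0.15,-0.1],0],[1,[-0.5,-0.15,0],0]])

```text
clock: 13.45
position: [0.1622, 0.0283, 0.111]
eef_rot: [176.7, 77.2, 176.7]
force: [-0.1, 0.4, 0.1]
width: -0.0002
```

```bash
python3 st.py
```

```text
clk 13.45 q [-3.1400e+00 -5.1990e+01  1.3101e+02  4.0000e-02  1.1380e+02 -9.3100e+01] p [0.1622 0.0283 0.111 ] F [-0.1  0.4  0.1] w -0.0002
tool x [-0.222  0.013 -0.975] tilt 12.82 tilt az 176.7 y [0.002 1.    0.013] r 0.1647
```

play_rows(moves=[[0,[0.1,0,0.6],0.1],[0,[0.2,0,0.6],0],[0,[0.3,0.1,0.55],0],[0,[0.4,0.15,0.5],0],[0,[0.4,0.15,0.5],0],[0,[0.5,0.15,0.4],0],[0,[0.6,0.15,0.2],0],[0,[0.6,0.1,0.0],0]])

```text
clock: 14.25
position: [0.3949, 0.0836, 0.3707]
eef_rot: [176.5, 77.3, -179.4]
force: [0.1, 0.0, 1.4]
width: 0.0857
```

```bash
python3 st.py
```

```text
clk 14.25 q [  5.82  -4.04  68.82   1.46 127.88 -87.45] p [0.3949 0.0836 0.3707] F [0.1 0.  1.4] w 0.0857
tool x [-0.22  -0.002 -0.975] tilt 12.72 tilt az -179.4 y [-0.069  0.998  0.013] r 0.4036
```

```bash
python3 -c "
from h import *
import pickle
o=ctrl.get_obs(); pickle.dump(o,open('w2.pkl','wb'))
cv2.imwrite('pics/w7.png',ctrl.capture('wrist')[:,:,::-1])
print(proj('wrist',[.523,.0855,.192],o))
cv2.imwrite('pics/s7.png',cv2.resize(ctrl.capture('side')[90:260,200:400,::-1],None,fx=4,fy=4))"; python3 st.py
```

```text
[310.9 305.1]
clk 14.35 q [  5.77  -3.36  69.05   1.45 127.74 -87.47] p [0.3968 0.0834 0.3641] F [-1.4  0.3 -1.3] w 0.0852
tool x [-0.233 -0.003 -0.972] tilt 13.48 tilt az -179.1 y [-0.068  0.998  0.013] r 0.4055
```

View pics/w7.png

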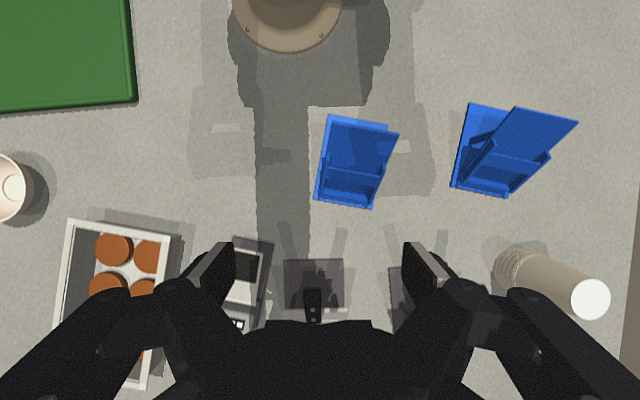

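View pics/s7.png

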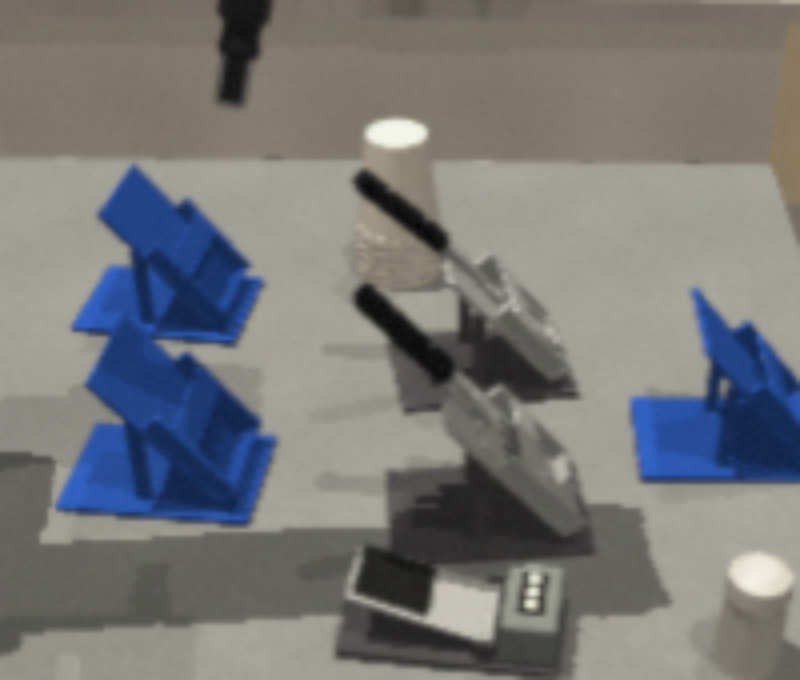

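```bash
python3 - <<'E'
from h import *
import pickle
o=ctrl.get_obs(); p=o['position'];R=Ro.from_euler('xyz',o['eef_rot'],degrees=True).as_matrix()
for b in (0,.019,.03,.04,.05):
  for s in (-.045,.045): print(b,s,(proj('side',p-b*R[:,0]+s*R[:,1])-[200,90])*4, proj('wrist',p-b*R[:,0]+s*R[:,1]))
E
```

```text
0 -0.045 [214.4 160. ] [250.1 227.8]
0 0.045 [222.4 100.8] [386.  227.8]
0.019 -0.045 [218.4 135.2] [242.6 239.1]
0.019 0.045 [226.   77.2] [393.6 239.1]
0.03 -0.045 [220.4 120.8] [237.5 246.8]
0.03 0.045 [228.4  63.2] [398.7 246.8]
0.04 -0.045 [222.8 107.2] [232.1 254.9]
0.04 0.045 [230.4  50.4] [404.1 254.9]
0.05 -0.045 [224.8  93.6] [226. 264.]
0.05 0.045 [232.4  37.2] [410.2 264. ]
```

play_rows(moves=[[0,[0.5,0.01,-0.2],0],[0,[0.5,0.01,-0.3],0],[0,[0.5,0.01,-0.4],0],[0,[0.05,0,-0.5],0],[0,[0,0,-0.4],0]])

```text
clock: 14.85
position: [0.52, 0.0803, 0.2293]
eef_rot: [176.8, 77.0, -179.4]
force: [-0.4, -0.6, 0.1]
width: 0.0856
```

```bash
python3 st.py; python3 -c "
from h import *
cv2.imwrite('pics/w8.png',ctrl.capture('wrist')[:,:,::-1])
cv2.imwrite('pics/s8.png',cv2.resize(ctrl.capture('side')[90:260,200:400,::-1],None,fx=4,fy=4))"; python3 st.py
```

```text
clk 14.85 q [  4.27  14.28  65.49   0.9  113.2  -89.26] p [0.52   0.0803 0.2293] F [-0.4 -0.6  0.1] w 0.0856
tool x [-0.225 -0.002 -0.974] tilt 13.01 tilt az -179.4 y [-0.065  0.998  0.012] r 0.5261
clk 14.95 q [  4.28  14.32  65.78   0.9  113.31 -89.24] p [0.5178 0.0803 0.2268] F [0.2 0.  0.5] w 0.0856
tool x [-0.232 -0.003 -0.973] tilt 13.44 tilt az -179.3 y [-0.064  0.998  0.012] r 0.524
```

View pics/w8.png

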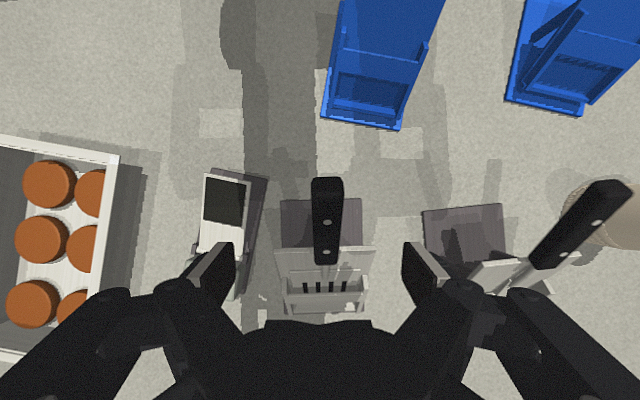

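View pics/s8.png

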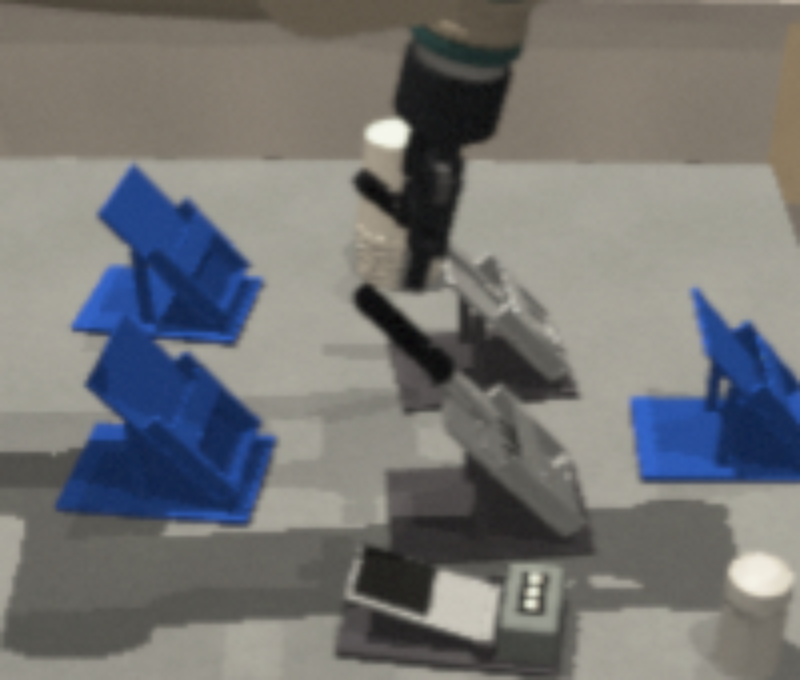

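play_rows(moves=[[0,[-0.02,0.05,-0.4],0],[0,[-0.02,0.05,-0.4],0],[0,[0,0,-0.2],0],[0,[0,0,0],0]])

```text
clock: 15.35
position: [0.5166, 0.0855, 0.1592]
eef_rot: [176.8, 77.2, -179.5]
force: [0.1, 0.3, 1.0]
width: 0.085
```

```bash
python3 st.py; python3 -c "
from h import *
cv2.imwrite('pics/w9.png',ctrl.capture('wrist')[:,:,::-1])
cv2.imwrite('pics/s9.png',cv2.resize(ctrl.capture('side')[140:240,250:380,::-1],None,fx=6,fy=6,interpolation=cv2.INTER_CUBIC))"; python3 st.py
```

```text
clk 15.35 q [  4.79  14.84  72.75   0.99 105.17 -88.73] p [0.5166 0.0855 0.1592] F [0.1 0.3 1. ] w 0.085
tool x [-0.222 -0.002 -0.975] tilt 12.81 tilt az -179.5 y [-0.063  0.998  0.012] r 0.5237
clk 15.45 q [  4.8   14.76  72.57   1.   105.21 -88.72] p [0.5178 0.0857 0.1614] F [ 0.1  0.5 -0.2] w 0.0852
tool x [-0.218 -0.001 -0.976] tilt 12.58 tilt az -179.6 y [-0.063  0.998  0.013] r 0.5248
```

View pics/w9.png

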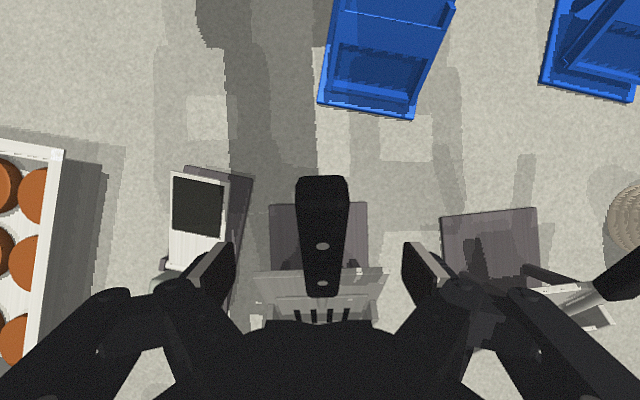

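View pics/s9.png

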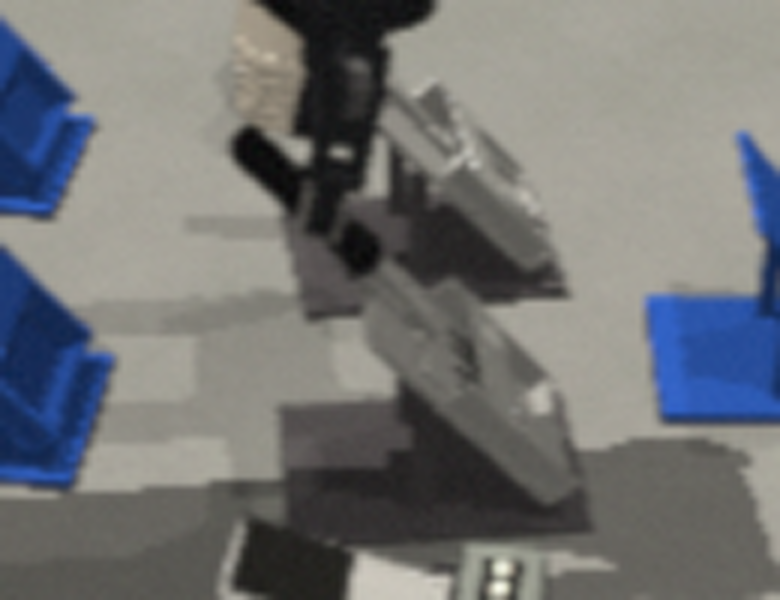

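play_rows(moves=[[0,[-0.08,0,-0.22],0],[0,[0,0,0],0]])

```text
clock: 15.65
position: [0.5136, 0.0854, 0.1492]
eef_rot: [176.6, 77.8, -179.8]
force: [-0.2, 1.8, -0.9]
width: 0.0854
```

```bash
python3 st.py
```

```text
clk 15.65 q [  4.8   14.1   74.69   1.   103.35 -88.73] p [0.5136 0.0854 0.1492] F [-0.2  1.8 -0.9] w 0.0854
tool x [-0.211 -0.001 -0.977] tilt 12.18 tilt az -179.8 y [-0.062  0.998  0.013] r 0.5207
```

Close on the handle.

play_rows(moves=[[1,[0,0,-0.03],0],[1,[0,0,0],0],[1,[0,0,0],0],[1,[0,0,0],0],[1,[0,0,0],0],[1,[0,0,0],0]], force=100)

```text
clock: 16.25
position: [0.5166, 0.0857, 0.153]
eef_rot: [176.2, 78.3, 179.9]
force: [-0.5, 0.2, -1.0]
width: 0.0203
```

```bash
python3 st.py; python3 -c "
from h import *
cv2.imwrite('pics/w10.png',ctrl.capture('wrist')[:,:,::-1])
cv2.imwrite('pics/s10.png',cv2.resize(ctrl.capture('side')[140:240,250:380,::-1],None,fx=6,fy=6,interpolation=cv2.INTER_CUBIC))"
```

```text
clk 16.25 q [  4.79  13.99  74.32   1.02 103.3  -88.76] p [0.5166 0.0857 0.153 ] F [-0.5  0.2 -1. ] w 0.0203
tool x [-0.202  0.    -0.979] tilt 11.65 tilt az 179.9 y [-0.063  0.998  0.013] r 0.5237
```

View pics/w10.png

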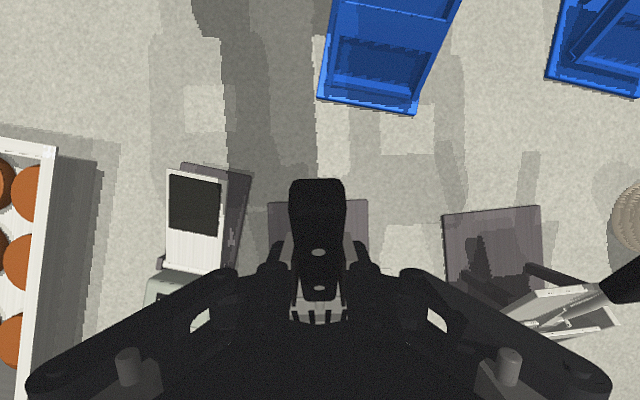

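View pics/s10.png

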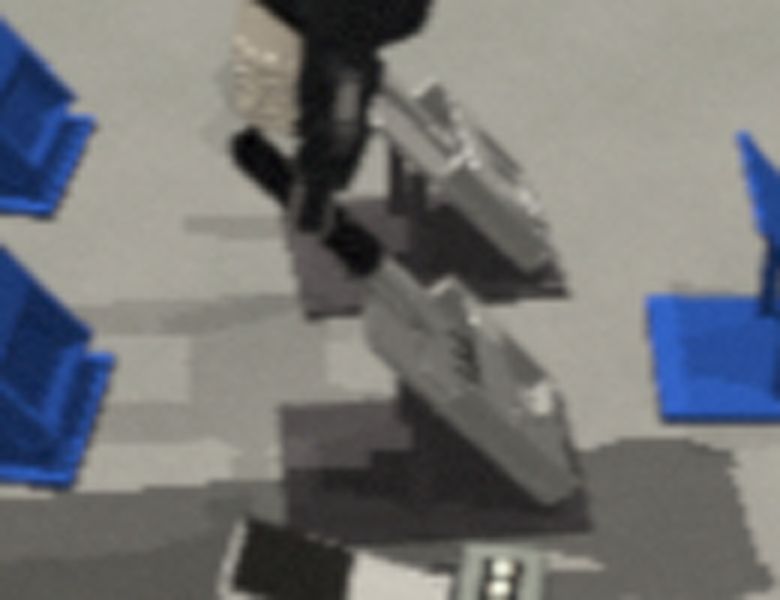

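play_rows(moves=[[1,[-0.17,-0.013,0.2],0],[1,[-0.17,-0.013,0.2],0],[1,[-0.17,-0.013,0.2],0]], force=110)

```text
clock: 16.65
position: [0.4793, 0.0824, 0.1961]
eef_rot: [176.3, 78.5, 180.0]
force: [3.2, 1.1, -1.1]
width: 0.0199
```

```bash
python3 st.py; python3 -c "
from h import *
cv2.imwrite('pics/s11.png',cv2.resize(ctrl.capture('side')[120:240,230:380,::-1],None,fx=5,fy=5,interpolation=cv2.INTER_CUBIC))"
```

```text
clk 16.65 q [  4.79   6.86  77.43   1.01 107.22 -88.68] p [0.4793 0.0824 0.1961] F [ 3.2  1.1 -1.1] w 0.0199
tool x [-0.2   0.   -0.98] tilt 11.55 tilt az 180.0 y [-0.063  0.998  0.013] r 0.4864
```

View pics/s11.png

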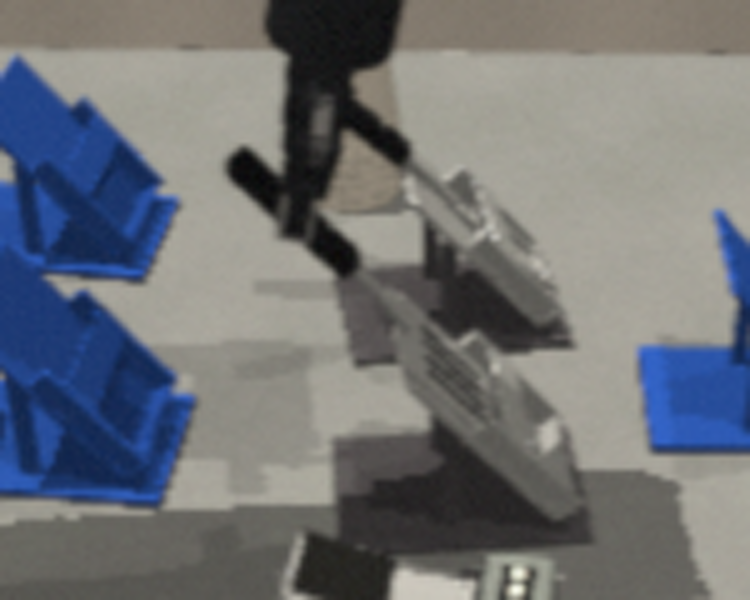

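play_rows(moves=[[1,[-0.19,-0.014,0.23],0],[1,[-0.19,-0.014,0.23],0],[1,[-0.19,-0.014,0.23],0],[1,[-0.19,-0.014,0.25],0],[1,[-0.19,-0.014,0.3],0]])

```text
clock: 17.2
position: [0.4051, 0.0767, 0.2895]
eef_rot: [176.6, 78.2, -179.8]
force: [-0.5, 0.1, -2.1]
width: 0.0201
```

```bash
python3 st.py; python3 -c "
from h import *
cv2.imwrite('pics/s12.png',cv2.resize(ctrl.capture('side')[100:240,230:390,::-1],None,fx=4.5,fy=4.5,interpolation=cv2.INTER_CUBIC))"
```

```text
clk 17.2 q [  4.86  -5.3   79.18   1.07 117.92 -88.36] p [0.4051 0.0767 0.2895] F [-0.5  0.1 -2.1] w 0.0201
tool x [-0.205 -0.001 -0.979] tilt 11.85 tilt az -179.8 y [-0.062  0.998  0.012] r 0.4123
```

View pics/s12.png

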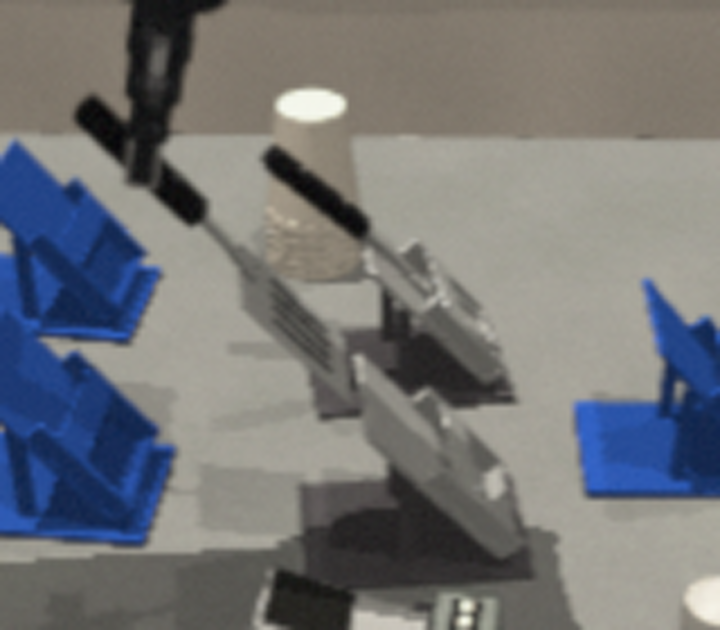

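play_rows(moves=[[1,[0.1,0.01,0.5],0],[1,[0.3,0.02,0.5],0],[1,[0.4,0.03,0.45],0],[1,[0.5,0.03,0.3],0],[1,[0.6,0.04,0.2],0],[1,[0.6,0.04,0.1],0],[1,[0.6,0.04,0.0],0],[1,[0.6,0.04,0.1],0]])

```text
clock: 18.05
position: [0.6163, 0.0881, 0.4021]
eef_rot: [176.2, 78.1, 179.7]
force: [1.5, 0.2, -6.6]
width: 0.0198
```

```bash
python3 st.py
```

```text
clk 18.05 q [  4.27  42.16   7.79   1.53 141.94 -88.18] p [0.6163 0.0881 0.4021] F [ 1.5  0.2 -6.6] w 0.0198
tool x [-0.207  0.001 -0.978] tilt 11.93 tilt az 179.7 y [-0.06   0.998  0.014] r 0.6226
```

Already at the outer limit (q3≈7°). Push outward/up to gain tilt.

play_rows(moves=[[1,[0.5,0.03,0.4],0],[1,[0.5,0.03,0.4],0],[1,[0.5,0.03,0.4],0],[1,[0.5,0.03,0.4],0],[1,[0.5,0.03,0.4],0],[1,[0.5,0.03,0.4],0]])

```text
clock: 18.65
position: [0.6417, 0.0776, 0.4245]
eef_rot: [158.7, 86.0, 162.1]
force: [-0.0, -0.7, -3.5]
width: 0.0198
```

```bash
python3 st.py
```

```text
clk 18.65 q [  2.95  40.29   6.96   2.04 136.44 -89.01] p [0.6417 0.0776 0.4245] F [-0.  -0.7 -3.5] w 0.0198
tool x [-0.066  0.021 -0.998] tilt 3.96 tilt az 162.1 y [-0.058  0.998  0.025] r 0.6464
```

play_rows(moves=[[1,[0.5,0.0,0.4],0],[1,[0.5,0.0,0.4],0],[1,[0.5,0.0,0.4],0],[1,[0.5,0.0,0.4],0],[1,[0.5,0.0,0.4],0],[1,[0.5,0,0.4],0],[1,[0.5,0,0.4],0],[1,[0.5,0,0.4],0]])

```text
clock: 19.45
position: [0.693, 0.055, 0.4529]
eef_rot: [12.3, 80.6, 15.5]
force: [-0.5, -0.9, -2.6]
width: 0.0198
```

```bash
python3 st.py; python3 -c "
from h import *
cv2.imwrite('pics/s13.png',cv2.resize(ctrl.capture('side')[:,:,::-1],None,fx=1.25,fy=1.25,interpolation=cv2.INTER_CUBIC))"
```

```text
clk 19.45 q [  0.4   38.07   7.02   3.02 125.75 -90.85] p [0.693  0.055  0.4529] F [-0.5 -0.9 -2.6] w 0.0198
tool x [ 0.158  0.044 -0.986] tilt 9.44 tilt az 15.5 y [-0.059  0.998  0.035] r 0.6952
```

View pics/s13.png

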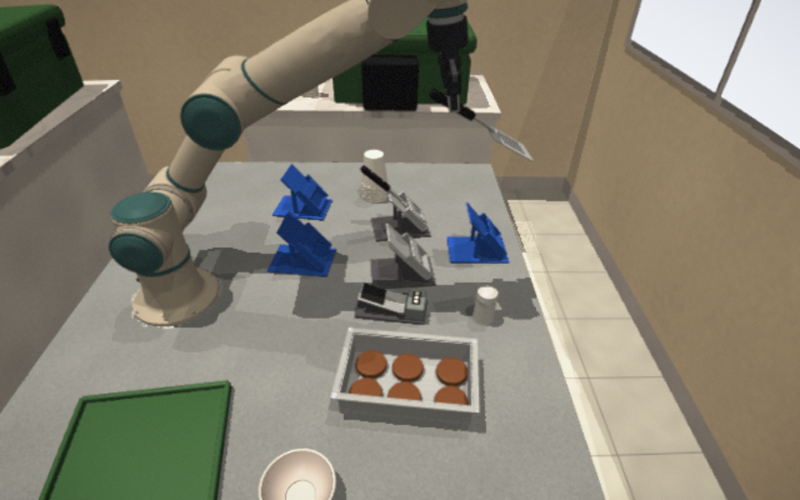

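play_rows(moves=[[1,[0.5,0.15,0.4],0],[1,[0.5,0.15,0.4],0],[1,[0.5,0.15,0.4],0],[1,[0.5,0.15,0.4],0],[1,[0.5,0.15,0.4],0],[1,[0.5,0.15,0.4],0]])

```text
clock: 20.1
position: [0.7388, 0.1079, 0.4703]
eef_rot: [8.1, 70.3, 11.2]
force: [0.6, -0.4, -2.7]
width: 0.0197
```

```bash
python3 st.py
```

```text
clk 20.1 q [  4.54  37.76   7.02   2.49 115.66 -87.12] p [0.7388 0.1079 0.4703] F [ 0.6 -0.4 -2.7] w 0.0197
tool x [ 0.33   0.066 -0.942] tilt 19.66 tilt az 11.2 y [-0.063  0.997  0.047] r 0.7466
```

play_rows(moves=[[1,[0.2,-0.6,0.1],0],[1,[0.2,-0.6,0.1],0],[1,[0.2,-0.6,0.1],0],[1,[0.2,-0.6,0.1],0],[1,[0.5,-0.2,0.4],0],[1,[0.5,-0.05,0.4],0],[1,[0.5,-0.05,0.4],0],[1,[0.5,-0.05,0.4],0]])

```text
clock: 20.9
position: [0.7932, -0.0735, 0.4814]
eef_rot: [3.7, 61.0, 7.0]
force: [-0.5, 1.1, -1.7]
width: 0.0199
```

```bash
python3 st.py
```

```text
clk 20.9 q [-11.37  38.62   7.01   9.17 106.46 -99.91] p [ 0.7932 -0.0735  0.4814] F [-0.5  1.1 -1.7] w 0.0199
tool x [ 0.481  0.059 -0.875] tilt 28.96 tilt az 7.0 y [-0.066  0.997  0.031] r 0.7966
```

play_rows(moves=[[1,[0.5,-0.2,0.4],0],[1,[0.5,-0.2,0.4],0],[1,[0.5,-0.2,0.4],0],[1,[0.5,-0.2,0.4],0],[1,[0.5,-0.2,0.4],0]])

```text
clock: 21.4
position: [0.8327, -0.1067, 0.5062]
eef_rot: [1.0, 51.8, 4.6]
force: [-0.6, 0.2, -2.2]
width: 0.0201
```

```bash
python3 st.py; python3 -c "
from h import *
cv2.imwrite('pics/s14.png',cv2.resize(ctrl.capture('side')[:200,240:,::-1],None,fx=2,fy=2,interpolation=cv2.INTER_CUBIC))"
```

```text
clk 21.4 q [ -14.01   38.87    7.     11.46   97.29 -102.38] p [ 0.8327 -0.1067  0.5062] F [-0.6  0.2 -2.2] w 0.0201
tool x [ 0.616  0.049 -0.786] tilt 38.18 tilt az 4.6 y [-0.067  0.998  0.01 ] r 0.8395
```

View pics/s14.png

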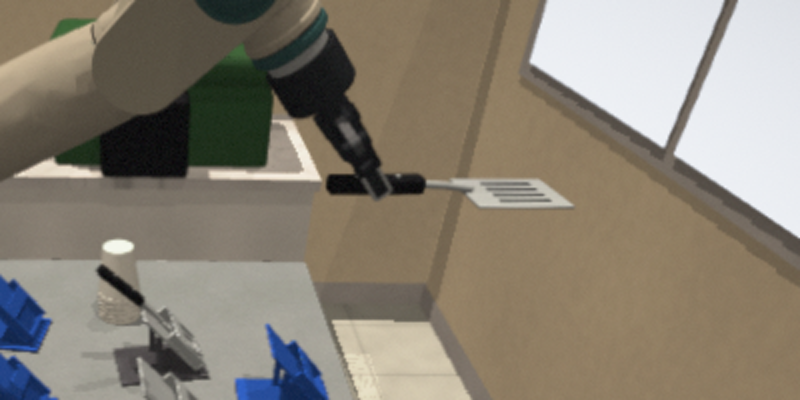

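play_rows(moves=[[1,[-0.4,-0.14,-0.1],-0.12],[1,[-0.5,-0.14,-0.2],-0.12],[1,[-0.5,-0.14,-0.2],-0.12],[1,[-0.5,-0.14,-0.2],-0.12],[1,[-0.5,-0.14,-0.2],-0.12],[1,[-0.5,-0.14,-0.2],-0.04]])

```text
clock: 22.05
position: [0.6358, -0.1555, 0.4227]
eef_rot: [1.5, 51.9, -21.2]
force: [0.6, -0.3, -0.9]
width: 0.0199
```

```bash
python3 st.py
```

```text
clk 22.05 q [-15.23  -5.23  70.72  -3.77  76.54 -82.92] p [ 0.6358 -0.1555  0.4227] F [ 0.6 -0.3 -0.9] w 0.0199
tool x [ 0.576 -0.223 -0.786] tilt 38.15 tilt az -21.2 y [0.381 0.925 0.016] r 0.6545
```

play_rows(moves=[[1,[-0.4,-0.17,-0.35],-0.09],[1,[-0.4,-0.17,-0.4],0],[1,[-0.4,-0.17,-0.4],0],[1,[-0.4,-0.17,-0.4],0],[1,[-0.3,-0.15,-0.4],0],[1,[-0.2,-0.1,-0.3],0],[1,[0,0,0],0]])

```text
clock: 22.75
position: [0.4714, -0.2136, 0.2508]
eef_rot: [2.1, 51.3, -24.1]
force: [-1.0, 0.7, -2.6]
width: 0.0198
```

```bash
python3 st.py; python3 -c "
from h import *
cv2.imwrite('pics/s15.png',ctrl.capture('side')[:,:,::-1])
cv2.imwrite('pics/t15.png',ctrl.capture('top')[:,:,::-1])"; python3 st.py
```

```text
clk 22.75 q [-31.12 -31.87 111.25   4.98  62.17 -95.77] p [ 0.4714 -0.2136  0.2508] F [-1.   0.7 -2.6] w 0.0198
tool x [ 0.571 -0.255 -0.78 ] tilt 38.75 tilt az -24.1 y [0.433 0.901 0.023] r 0.5175
clk 22.85 q [-30.99 -31.76 110.78   4.95  62.15 -95.69] p [ 0.4737 -0.2138  0.2557] F [ 0.6 -0.2 -2.2] w 0.0201
tool x [ 0.576 -0.257 -0.776] tilt 39.13 tilt az -24.0 y [0.432 0.901 0.022] r 0.5197
```

View pics/s15.png

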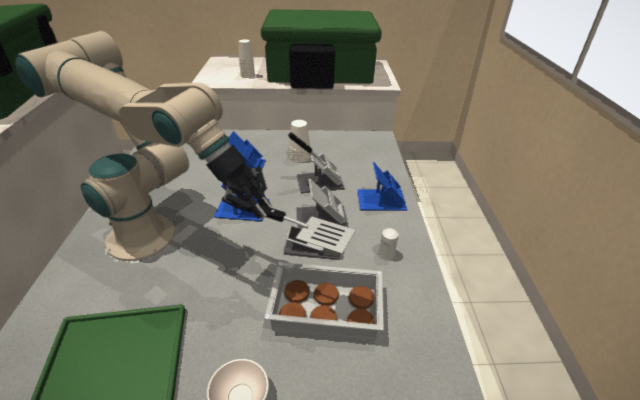

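View pics/t15.png

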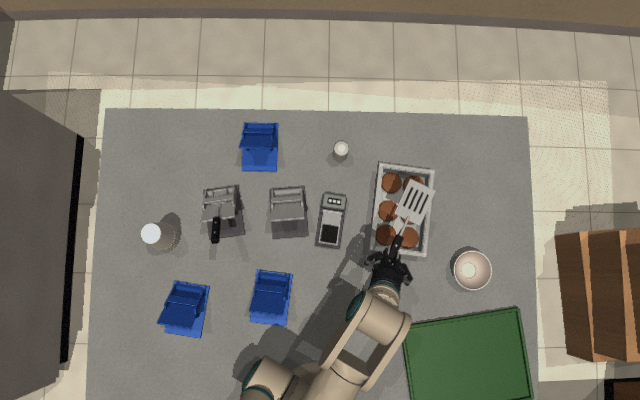

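```bash
python3 - <<'E'
import cv2
cv2.imwrite('pics/s15c.png',cv2.resize(cv2.imread('pics/s15.png')[195:260,250:365],None,fx=6.9,fy=6.9,interpolation=cv2.INTER_CUBIC))
cv2.imwrite('pics/t15c.png',cv2.resize(cv2.imread('pics/t15.png')[170:270,370:445],None,fx=6,fy=6,interpolation=cv2.INTER_CUBIC))
E
```

View pics/s15c.png

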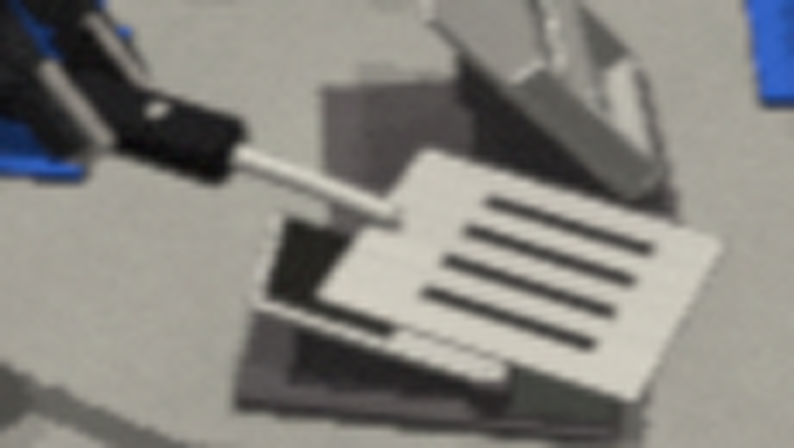

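View pics/t15c.png

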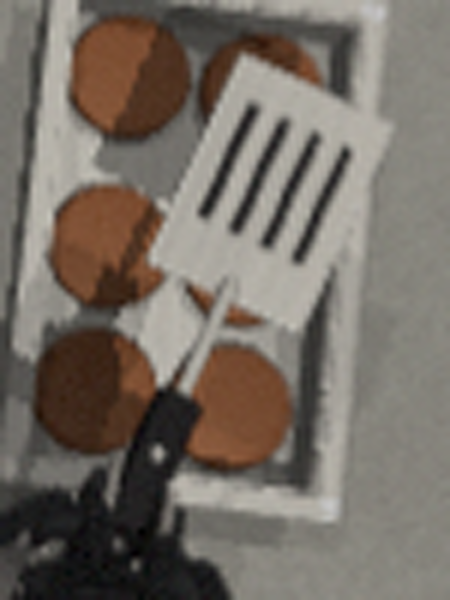

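```bash
cat > bl.py <<'E'
from h import *
def blade(S,T,so,sf,to,tf):
    P=[]
    for s,t in zip(S,T):
        x,r=tri([ray('side',(so[0]+s[0]/sf-.5+.5/sf*0,so[1]+s[1]/sf-.5)),ray('top',(to[0]+t[0]/tf-.5,to[1]+t[1]/tf-.5))]);P.append(x);print(x,r)
    P=np.array(P);c=P.mean(0);fx=(P[1]+P[2]-P[0]-P[3])/2;fy=(P[0]+P[1]-P[2]-P[3])/2
    print('c',c.round(4),'len',np.linalg.norm(fx).round(4),np.linalg.norm(fy).round(4),'pitch up deg',np.degrees(np.arcsin(fx[2]/np.linalg.norm(fx))).round(1),'roll',np.degrees(np.arcsin(fy[2]/np.linalg.norm(fy))).round(1),'az',np.degrees(np.arctan2(fx[1],fx[0])).round(1))
E
python3 - <<'E'
from bl import *
blade([(428,150),(722,243),(632,402),(318,295)],[(150,255),(243,55),(392,125),(293,328)],(250,195),6.9,(370,170),6)
E
python3 st.py
```

```text
[ 0.5619 -0.2145  0.2734] [0.002, 0.002]
[ 0.6577 -0.2595  0.2726] [0.0014, 0.0014]
[ 0.6252 -0.3301  0.2719] [0.0021, 0.0021]
[ 0.5282 -0.282   0.2704] [0.0029, 0.0029]
c [ 0.5932 -0.2715  0.2721] len 0.1071 0.0766 pitch up deg 0.2 roll 1.4 az -25.8
clk 22.85 q [-30.99 -31.76 110.78   4.95  62.15 -95.69] p [ 0.4737 -0.2138  0.2557] F [ 0.6 -0.2 -2.2] w 0.0201
tool x [ 0.576 -0.257 -0.776] tilt 39.13 tilt az -24.0 y [0.432 0.901 0.022] r 0.5197
```

play_rows(moves=[[1,[0.03,-0.03,-0.3],0],[1,[0.03,-0.03,-0.35],0],[1,[0,0,-0.35],0],[1,[0,0,0],0]])

```text
clock: 23.25
position: [0.4853, -0.2159, 0.1907]
eef_rot: [2.0, 49.9, -23.6]
force: [-0.0, 0.3, -2.1]
width: 0.02
```

```bash
python3 st.py
```

```text
clk 23.25 q [-30.59 -28.97 116.74   5.65  52.47 -96.77] p [ 0.4853 -0.2159  0.1907] F [-0.   0.3 -2.1] w 0.02
tool x [ 0.59  -0.258 -0.765] tilt 40.1 tilt az -23.6 y [0.425 0.905 0.023] r 0.5312
```

play_rows(moves=[[1,[-0.07,-0.07,-0.25],0],[1,[0,0,0],0],[1,[0,0,0],0]])

```text
clock: 23.55
position: [0.4849, -0.2206, 0.1811]
eef_rot: [2.0, 49.3, -23.4]
force: [0.4, -0.2, -1.0]
width: 0.0194
```

```bash
python3 st.py; python3 -c "
from h import *
S=ctrl.capture('side')[:,:,::-1];T=ctrl.capture('top')[:,:,::-1]
cv2.imwrite('pics/s16.png',S);cv2.imwrite('pics/t16.png',T)
cv2.imwrite('pics/s16c.png',cv2.resize(S[205:320,250:390],None,fx=5,fy=5,interpolation=cv2.INTER_CUBIC))
cv2.imwrite('pics/t16c.png',cv2.resize(T[160:260,365:440],None,fx=6,fy=6,interpolation=cv2.INTER_CUBIC))"; python3 st.py
```

```text
clk 23.55 q [-31.52 -28.73 117.94   6.83  50.53 -98.53] p [ 0.4849 -0.2206  0.1811] F [ 0.4 -0.2 -1. ] w 0.0194
tool x [ 0.599 -0.26  -0.758] tilt 40.75 tilt az -23.4 y [0.421 0.907 0.022] r 0.5327
clk 23.65 q [-31.53 -28.74 118.01   6.84  50.53 -98.55] p [ 0.4845 -0.2205  0.1803] F [ 1.3  0.2 -1.8] w 0.0203
tool x [ 0.598 -0.259 -0.758] tilt 40.69 tilt az -23.4 y [0.421 0.907 0.022] r 0.5323
```

View pics/s16c.png

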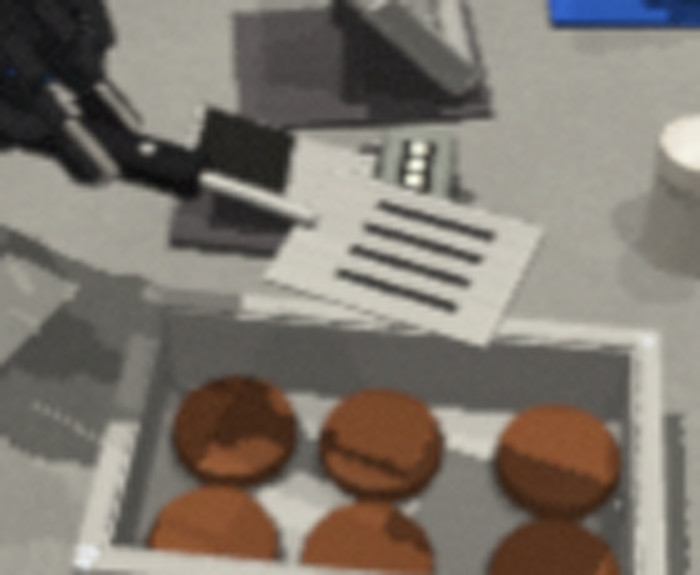

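View pics/t16c.png

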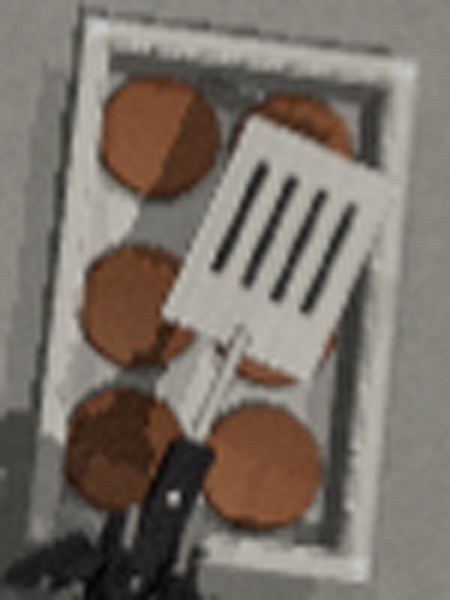

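```bash
python3 - <<'E'
from bl import *
blade([(303,130),(545,232),(487,348),(263,278)],[(165,308),(257,112),(400,185),(303,380)],(250,205),5,(365,160),6)
f=lambda x,y:(365+x/6-.5,160+y/6-.5)
P=[atz('top',f(*p),.067) for p in [(95,20),(412,65),(360,578),(38,535)]];print(P,np.mean(P,0))
E
```

```text
[ 0.5644 -0.2158  0.2302] [0.008, 0.008]
[ 0.6719 -0.2652  0.2098] [0.001, 0.001]
[ 0.6383 -0.336   0.2097] [0.0006, 0.0006]
[ 0.5401 -0.2879  0.2025] [0.0014, 0.0014]
c [ 0.6037 -0.2762  0.213 ] len 0.114 0.0783 pitch up deg -3.3 roll 10.2 az -25.4
[array([ 0.7506, -0.2068,  0.067 ]), array([ 0.7291, -0.3819,  0.067 ]), array([ 0.4491, -0.3479,  0.067 ]), array([ 0.4703, -0.175 ,  0.067 ])] [ 0.599775 -0.2779    0.067   ]
```

play_rows(moves=[[1,[-0.06,-0.03,-0.2],0],[1,[-0.04,0,-0.15],0],[1,[0,0,0],0]])

```text
clock: 23.95
position: [0.4773, -0.2229, 0.1544]
eef_rot: [1.9, 49.1, -23.4]
force: [-0.2, -0.2, -2.5]
width: 0.02
```

```bash
python3 st.py; python3 -c "
from h import *
S=ctrl.capture('side')[:,:,::-1];T=ctrl.capture('top')[:,:,::-1]
cv2.imwrite('pics/s17.png',S);cv2.imwrite('pics/t17.png',T)
cv2.imwrite('pics/s17c.png',cv2.resize(S[220:290,285:375],None,fx=8,fy=8,interpolation=cv2.INTER_CUBIC))
cv2.imwrite('pics/t17c.png',cv2.resize(T[160:240,370:440],None,fx=7,fy=7,interpolation=cv2.INTER_CUBIC))"; python3 st.py
```

```text
clk 23.95 q [ -32.59  -28.77  121.11    8.13   47.47 -100.55] p [ 0.4773 -0.2229  0.1544] F [-0.2 -0.2 -2.5] w 0.02
tool x [ 0.6   -0.26  -0.756] tilt 40.85 tilt az -23.4 y [0.421 0.907 0.022] r 0.5267
clk 24.05 q [ -32.57  -28.79  120.96    8.12   47.49 -100.52] p [ 0.478  -0.2232  0.1562] F [-1.   0.4 -2.6] w 0.0199
tool x [ 0.602 -0.261 -0.755] tilt 40.99 tilt az -23.4 y [0.421 0.907 0.022] r 0.5275
```

View pics/s17c.png

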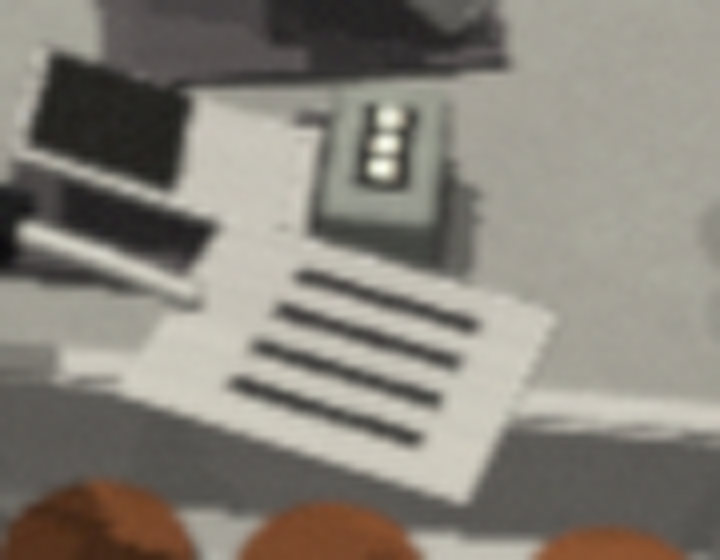

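View pics/t17c.png

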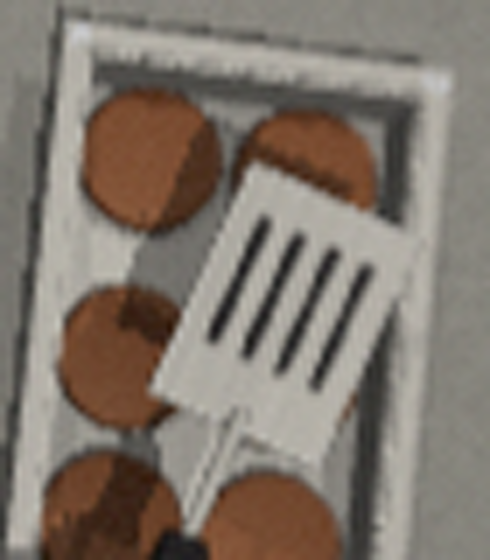

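```bash
python3 - <<'E'
from bl import *
blade([(212,220),(555,318),(467,502),(122,392)],[(152,390),(255,162),(417,245),(322,470)],(285,220),8,(370,160),7)
E
```

```text
[ 0.5621 -0.2219  0.1789] [0.0035, 0.0035]
[ 0.6632 -0.2665  0.1824] [0.0013, 0.0013]
[ 0.6305 -0.3365  0.1822] [0.0009, 0.0009]
[ 0.5327 -0.2941  0.1801] [0.0003, 0.0003]
c [ 0.5971 -0.2798  0.1809] len 0.1086 0.0776 pitch up deg 1.5 roll -0.4 az -23.6
```

play_rows(moves=[[1,[0,0,0.07],0],[1,[0,0,0],0],[1,[0,0,0],0],[1,[0,0,0],0]])

```text
clock: 24.45
position: [0.4786, -0.2237, 0.1638]
eef_rot: [1.9, 48.9, -23.5]
force: [-0.6, 0.8, -2.2]
width: 0.0195
```

```bash
python3 st.py; python3 -c "
from h import *
S=ctrl.capture('side')[:,:,::-1];T=ctrl.capture('top')[:,:,::-1]
cv2.imwrite('pics/s18.png',S);cv2.imwrite('pics/t18.png',T)
cv2.imwrite('pics/s18c.png',cv2.resize(S[220:290,285:375],None,fx=8,fy=8,interpolation=cv2.INTER_CUBIC))
o=ctrl.get_obs();print(np.round(o['joint_vel'],2))"; python3 st.py
```

```text
clk 24.45 q [ -32.57  -29.13  120.37    8.01   48.26 -100.36] p [ 0.4786 -0.2237  0.1638] F [-0.6  0.8 -2.2] w 0.0195
tool x [ 0.603 -0.262 -0.753] tilt 41.14 tilt az -23.5 y [0.421 0.907 0.021] r 0.5283
[0.01 0.04 0.26 0.04 0.05 0.05]
clk 24.55 q [ -32.57  -29.13  120.39    8.01   48.26 -100.36] p [ 0.4785 -0.2236  0.1635] F [ 0.4  0.3 -2.7] w 0.0197
tool x [ 0.603 -0.262 -0.753] tilt 41.11 tilt az -23.5 y [0.421 0.907 0.022] r 0.5282
```

View pics/s18.png

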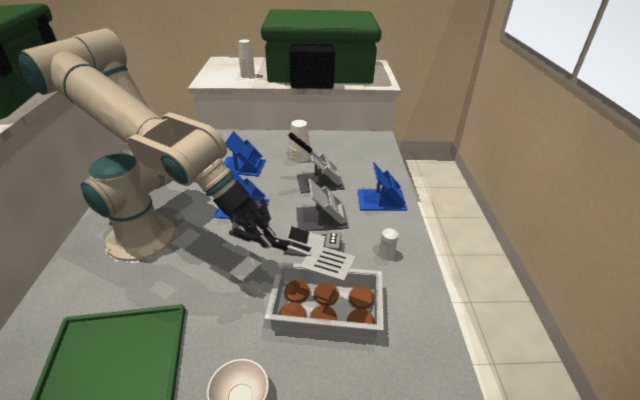

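View pics/s18c.png

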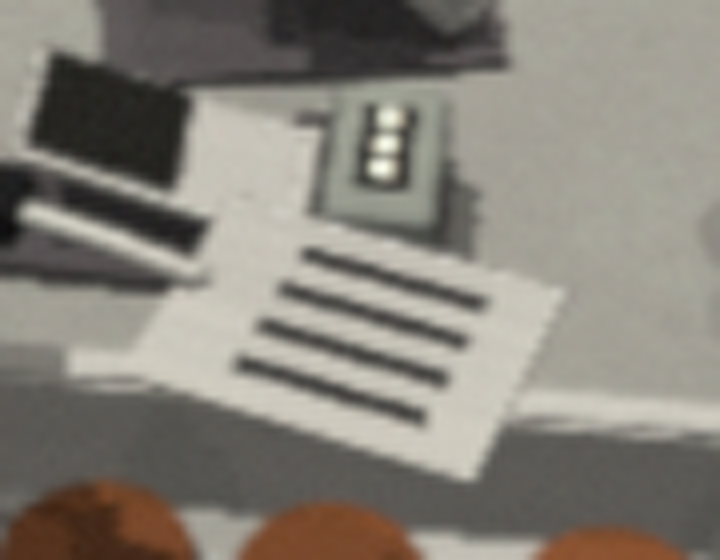

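View pics/t18.png

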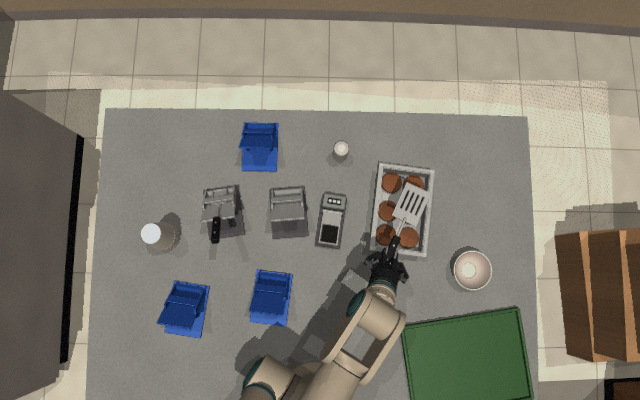

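```bash
python3 -c "
from station import ctrl
print(ctrl.job_done())"; python3 st.py
```

```text
the job is handed in; nothing more can be done
None
the job is handed in; nothing more can be done
```

I pressed the treadle, drew the turner out and turned it level. I handed the job in at about 24.6 s with the turner still held over the pan. No verdict was reported.

- **Treadle:** I pressed the pad down with the closed fingertips until it hit its stop, then lifted off. The side picture afterwards showed it back up. I pressed harder than needed: the last wrist reading at the stop was about 60 N (56 N of it vertical). That is under the 120 N wrist limit. It is over the 40 N limit for the arm or gripper body, but only the fingertips were touching.
- **Turner:** I gripped it mid-handle with the grip set to 100–110 N and drew it along its slope until it cleared the holder. Moves can only turn about the vertical, so I levelled it by pushing the arm past its outer reach until the tool tilted far enough.
- **Last blade measurement:** from the top and side pictures, the blade centre was at (0.597, −0.280, 0.181) m. It was pitched 1.5° up, with −0.4° of roll. The pan mouth is at (0.600, −0.278, 0.067) m.
- **Final height:** I then raised it about 7 mm, so it ended roughly 12 cm above the rim, slotted face up. I worked this out from the arm's reading and did not measure the blade again. The joints were practically still.
- **Bystanders:** the spoon, cups, shaker, bowl and blue holders look the same in the last pictures as at the start.
- **Disagreement:** the reported tool tip sat about 26 mm beyond the real closed fingertips, both in the pictures and at contact. I relied on the pictures and the contact force instead.

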